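# Load a glue cartridge into the bench dispenser

### The job

Take the glue cartridge with the orange cap from the blue tray and, keeping it upright, slide it gently into the slot of the bench dispenser until its flange is fully home behind (under) the slotted plate and the green pin is pushed right back, then let go and push the red-knobbed locking bar all the way across so that the cartridge is locked in. Never force the cartridge against the dispenser: feel your way in; and leave the other cartridges and everything else on the table where they are.

Things in the scene. Friction and masses are not known exactly. Their poses are not given: they have to be found in the camera images.
- cartridge_mid (a point): Centre, half-way up, of the cartridge to load: white, upright, orange band and nozzle cap, 95 mm tall, 85-170 g, loose in the blue tray. Up from its underside: round foot flange 48 mm across, 5 mm thick; barrel 32 mm across up to 75 mm; tapering cap to 95 mm. This point is on the axis, 47.5 mm above the underside. Three cartridges stand 95 mm apart in a row, in any order.
- holder: Bench dispenser, fixed. Origin: underside of its grey slab, below the nominal seat of the cartridge's axis; +x is the push-in direction (away from the robot, turned up to 0.3 rad), z up. Slab 10 mm high, x -112 to 130 mm, y -146 to 62 mm; its top is the floor the flange slides on. Blue housing x 54 to 126, y -50 to 50 mm, 52 mm high. Over 30 N between cartridge and dispenser is forcing it.
- seat (a point): Nominal seat of the home cartridge's axis, on the slab's top (10 mm up); axes as holder. The aluminium plate above is 6 mm thick, its underside 7.5 mm over the slab. NOTE: plate, slot, stop, pin and bar are one unit clamped up to 10 mm off nominal in x and 12 mm in y (not turned); no reading shows this shift: find it by feel or look. The clamps do not yield to gentle forces.
- mouth (a point): Nominal middle of the slot's mouth at the plate's front edge, 41 mm in -x from seat, level with the slab's top. The mouth is 65 mm wide; its slanting faces (30 degrees to x) narrow it over 26 mm to the slot, 35 mm wide (1.5 mm play each side of the barrel), which ends in a flat wall 57 mm in +x from here. Under the plate are only side rails (41 mm off the middle) and a back wall (67 mm in): the flange clears them.
- pin (a joint): Green indicator pin, 8 mm across, lying along x on top of the plate at the slot's end, 29 mm above the table. 0 = standing 8 mm out into the slot; the barrel pushes it back (0.8 N, no spring, it stays): 0.008 m = barrel against the slot's end wall, fully home.
- landing (a point): Point on the slab's bare top, 82 mm in -x from seat, on the slot's nominal middle line: here a cartridge can be set down clear of the plate before it is slid in.
- bar (a joint): Locking bar on top of the plate, slides along the dispenser's +y across the front of the barrel. 0 = open, 0.060 m = closed (firm stop); friction about 2 N. 8 mm square, underside 24.5 mm above the table, x -26.5 to -18.5 mm of the dispenser: 2.5 mm in front of a home barrel; a barrel not home blocks it. Nose at y -38 mm open, +22 mm closed. It shifts with the plate.
- knob_open (a point): Where the axis of the bar's red upright knob nominally is when the bar is open, half-way up the knob (47 mm above the table): dispenser x -22.5, y -122 mm. The point stays there when the bar moves; the knob moves in +y by the bar's value, and is off by the plate's shift. Knob 16 mm across, 32 to 62 mm above the table; push it from its -y side or pinch it.
- tray: Blue open tray, fixed, 125 x 315 mm, 16 mm high, walls and floor 4 to 5 mm thick, in which the three cartridges stand in a row along its y. Origin: centre of its underside.
- spare_black: Another cartridge of the same shape with a black cap: leave it. Origin: centre of its underside.
- spare_green: Another cartridge of the same shape with a green cap: leave it. Origin: centre of its underside.
- tape_roll: Roll of brown tape lying flat, 100 mm across, 48 mm high; leave it. Origin: centre of its underside.
- mug: Blue mug, 80 mm across, 90 mm high; leave it. Origin: centre of its underside.
- postcards: Bundle of postcards, 105 x 148 x 35 mm; leave it. Origin: centre of its underside.
- carton: Small cardboard carton, 150 x 110 x 80 mm; leave it. Origin: centre of its underside.
- brush: Dusting brush lying on the table; leave it. Origin: on its underside.
- jar: Jar with a grey lid, 60 mm across, 85 mm high; leave it. Origin: centre of its underside.
Mind the look-alikes: they are no part of the job. What is shaped like the part that bears cartridge_mid but pink or yellow is not meant.

How it is judged (in metres and radians):
On the way:
1. with the locking bar still open, the cartridge stands upright in the slot, pushed fully home (green pin back past 6.2 mm) with its flange under the plate (x of cartridge_mid in the frame of holder between -0.0135 and 0.0115 m and y of cartridge_mid in the frame of holder between -0.0145 and 0.0145 m and z of cartridge_mid in the frame of holder between 0.054 and 0.062 m and angle between cartridge_mid's own z axis and vertical below 0.1 rad and value of joint pin above 0.0062 m and value of joint bar below 0.02 m), for 0.2 s.
At the end, for the whole second after the job is handed in: Orange-capped cartridge upright (0.1 rad), at rest, released, foot on the slab under the plate (centre 54 to 62 mm above the dispenser's underside), axis -13.5 to 11.5 mm in x and within 14.5 mm in y of the nominal seat, green pin pushed back past 6.2 mm, locking bar closed past 54 mm (x of cartridge_mid in the frame of holder between -0.0135 and 0.0115 m and y of cartridge_mid in the frame of holder between -0.0145 and 0.0145 m and z of cartridge_mid in the frame of holder between 0.054 and 0.062 m and angle between cartridge_mid's own z axis and vertical below 0.1 rad and value of joint pin above 0.0062 m and value of joint bar above 0.054 m and contact force between cartridge and the fingers below 0.1 N and linear speed of cartridge below 0.01 m/s); the robot touches nothing.
It fails at once if the cartridge is pressed against the dispenser with more than 30 N (contact force between cartridge and holder above 30 N).
It fails at once if the cartridge is tipped over (more than 0.5 rad) (angle between cartridge_mid's own z axis and vertical above 0.5 rad).
It fails at once if another cartridge is moved by more than 20 mm (distance of any of spare_black, spare_green from where it was at the start of the episode above 0.02 m).
It fails at once if another thing on the table is moved by more than 20 mm (distance of any of tape_roll, mug, postcards, carton, brush, jar from where it was at the start of the episode above 0.02 m).
It also fails if it takes over 72 s, if anything falls off the work surface, if the arm or the gripper's body presses on something with over 40 N, if the wrist force passes 120 N, or if a joint passes its speed limit or range.

### The arm

A 6-joint arm with a two-finger parallel gripper is mounted at the origin on the work surface. World frame = base frame: x ahead of the robot, y to its left, z up, the work surface at z = 0. Lengths are in mm, angles in rad, forces in N, time in s.
With the tool pointing down it reaches from about 350 to 775 mm from the base axis. Payload 7.3 kg.
Tool frame: the origin (TCP) lies midway between the tips of the shut fingers; the grasp point (between the pads) lies 19 mm behind it; z points along the fingers, y is the direction in which the jaws open and shut (so a half turn about z gives the same grasp; the last joint's range is limited). The gripper opens to 92 mm and grips with 3 to 60 N. Pads are 19 mm wide; open, the fingers measure 130 mm over their backs; the gripper's body (75 mm by 190 mm) begins 47 mm behind the grasp point.
Start: joints at [-1.488, 0.342, 1.524, -0, 1.275, -0.146], TCP at [119.096, -511.333, 226.741] pointing down, gripper open.
Joint ranges: [-2.53, 2.53], [-0.77, 2.02], [0.04, 2.7], [-1, 4.14], [0.28, 2.66], [-3.11, 3.11]. Speed limits (rad/s): [2.57, 2.57, 3.14, 3.14, 3.14, 3.14].

### API

Orientations are given as a unit quaternion [w, x, y, z].
In Python, from workcell import bot gives the robot as it stands.
- The arm moves only by the tool arm_command, never from a script. Its argument "targets" is a list of rows, each a list of 7 numbers: the shift along the tool's x, y, z in units of 25 mm (1.0 is 25 mm), then the turn, a rotation vector about the tool's x, y, z in units of 5 degrees (1.0 is 5 degrees), then the finger opening in mm, from 0 to 91.8. A call has 1 to 12 rows; each row is the pose to reach, as a shift and turn from the pose commanded when the call began, along the tool's axes at that moment; what a row does not reach only later rows make up. A row lasts 1/12 s, in which the tool goes at most 41.7 mm and 7.16 degrees, less where a joint would pass 70% of its speed; a pose out of reach is approached as far as the arm can. A call with a gripper value outside its range is refused whole. The fingers move at their own pace and stop on an object; the grip force is fixed at half the most. Time passes only in rows, so rows that repeat a pose let the fingers close. It gives the time, the measured TCP pose, the force and the opening at its end, in the units of the state.
- bot.read_state(): the state, without advancing time (a new reading comes with each control period).
- bot.get_image(name): name is "side" or "top" or "wrist"; returns a dict with "frame" (480x640x3 uint8, red, green, blue), "fx", "fy", "cx", "cy" (pixels), "cam_to_world" (4x4, takes a point from camera to world coordinates). Camera axes: x right, y down, z forward; pixel columns grow to the right and rows downward; lengths in mm; the calibration is good to about 2 mm. A picture is of the moment at which its call begins. There is no depth.
- bot.close_job(): hands the job in, once; it reports no verdict.
The state is a dict: "t": time; "joint_positions": joint angles; "joint_velocities": joint speeds; "joint_torque": joint torques, N m; "tool_pos": TCP position; "tool_rot": TCP orientation; "force": force on the tool from outside, world axes, zero at the start; "torque": the same for the moment, N m; "opening": finger opening in mm.
Only numpy, scipy, OpenCV 4.12 (cv2) and the standard library are available. Lean on these libraries where they do the work, as an engineer would, in place of code of your own. Each camera call takes 0.05 s, during which the arm holds its last target.

## Working session

There is one attempt and no reset: what is moved stays moved. The work goes in short steps, Python scripts to look and compute and a tool call to move; the robot and the scene stay as the last step left them, time stands still between calls to the robot, and variables do not carry over. Pictures are saved under pics/ and viewed, and the job is handed in when it is done.

Besides the shell and the picture viewer there is one more tool, called after "Call:" in YAML: its name, and indented under it one key for each argument. arm_command: Moves the arm, as the interface text tells. Its arguments: {"type":"object","properties":{"targets":{"type":"array"}},"required":["targets"]}

```bash
ls; mkdir -p pics; cat > h.py <<'E'
from workcell import bot
import numpy as np, cv2, json
def snap(name,fn):
    im=bot.get_image(name); f=im["frame"]
    cv2.imwrite("pics/%s.png"%fn, cv2.cvtColor(np.asarray(f),cv2.COLOR_RGB2BGR))
    d={k:(np.asarray(im[k]).tolist()) for k in ("fx","fy","cx","cy","cam_to_world")}
    json.dump(d,open("pics/%s.json"%fn,"w"))
    return im
def load(fn): return json.load(open("pics/%s.json"%fn))
def ray(c,u,v):
    T=np.array(c["cam_to_world"]); d=T[:3,:3]@np.array([(u-c["cx"])/c["fx"],(v-c["cy"])/c["fy"],1.]); return T[:3,3],d
def atz(fn,u,v,z):
    o,d=ray(load(fn),u,v); return o+d*(z-o[2])/d[2]
def proj(fn,p):
    c=load(fn);T=np.array(c["cam_to_world"]); q=T[:3,:3].T@(np.array(p)-T[:3,3]); return c["fx"]*q[0]/q[2]+c["cx"],c["fy"]*q[1]/q[2]+c["cy"]
def crop(fn,x0,y0,x1,y1,s,out):
    a=cv2.imread("pics/%s.png"%fn)[y0:y1,x0:x1]; cv2.imwrite("pics/%s.png"%out,cv2.resize(a,None,fx=s,fy=s,interpolation=cv2.INTER_CUBIC))
E
python3 - <<'E'
from h import *
for n in("top","side","wrist"): snap(n,n+"0")
s=bot.read_state()
for k in s: print(k,np.round(s[k],4))
for n in("top","side","wrist"): print(n,load(n+"0"))
E
```

```text
pics
t 0.15
joint_positions [-1.488   0.3426  1.5248 -0.      1.2754 -0.146 ]
joint_velocities [ 0.0006 -0.0018 -0.0036 -0.0008 -0.0005 -0.0009]
joint_torque [ 1.10000e-03 -4.31468e+01 -2.44354e+01  7.18000e-02  5.38000e-02
 -1.00000e-04]
tool_pos [ 119.0495 -511.0308  226.2025]
tool_rot [-6.000e-04  9.935e-01  1.141e-01  0.000e+00]
force [0.3759 1.0636 0.5255]
torque [ 0.0187 -0.0013 -0.0002]
opening 92.336
top {'fx': 553.4334254277239, 'fy': 553.4334254277239, 'cx': 316.1161015920469, 'cy': 241.02044239678082, 'cam_to_world': [[0.020902047038481204, -0.9836697466503871, 0.17876502441575112, 301.7360541408239], [-0.9996689557299607, -0.02324603306207921, -0.011027279657570563, 6.055411018125884], [0.015002779054917335, -0.1784753525606258, -0.9838299980936694, 1456.4164454874146], [0.0, 0.0, 0.0, 1.0]]}
side {'fx': 508.3913567691295, 'fy': 508.3913567691295, 'cx': 323.87188797349154, 'cy': 244.79950850573985, 'cam_to_world': [[0.9987648571326316, -0.02223584565635312, 0.0444334032545418, 484.9260938335177], [-0.04814467013989888, -0.6541552195042694, 0.7548264963105369, -1116.1393098948597], [0.012282137190009637, -0.7560334092904013, -0.6544177818051539, 1037.4993557382518], [0.0, 0.0, 0.0, 1.0]]}
wrist {'fx': 350.4718925942967, 'fy': 350.4718925942967, 'cx': 318.7555950239181, 'cy': 234.26147098049876, 'cam_to_world': [[0.22776676947084698, -0.9305097604301587, -0.2868342456350379, 195.7220503754201], [-0.9737146195989492, -0.21810238600396112, -0.06565964360740491, -492.71815092154947], [-0.0014622941175921266, 0.2942497832855385, -0.9557274332843679, 383.9205366465982], [0.0, 0.0, 0.0, 1.0]]}
```

View pics/top0.png

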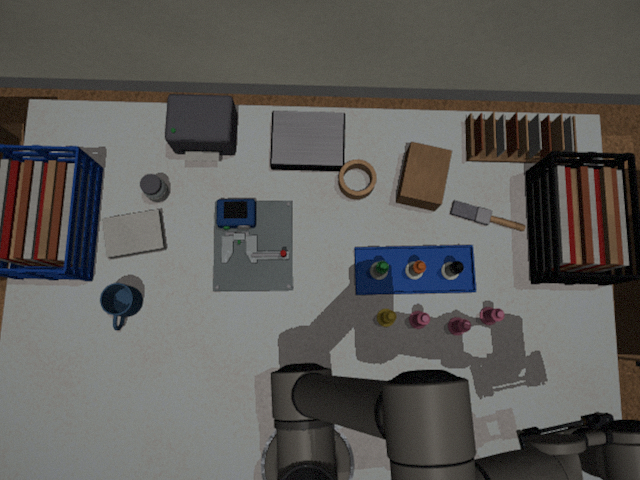

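View pics/side0.png

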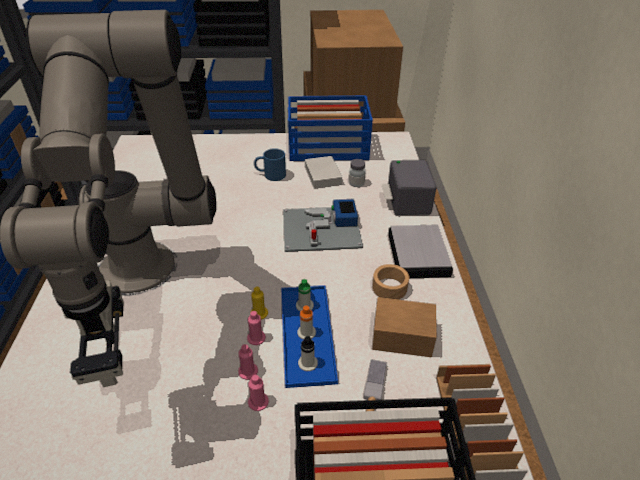

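View pics/wrist0.png

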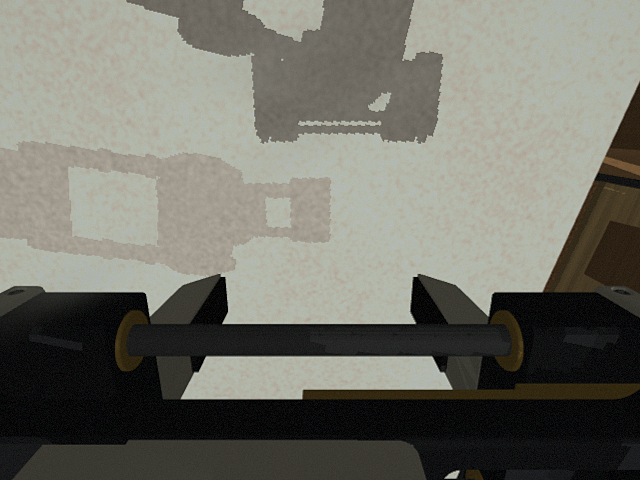

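Top view: three white cartridges in the blue tray with caps green (382,267), orange (418,267) and black (455,267). The pink and yellow ones at rows 315–325 stand outside the tray and aren't meant. The orange-capped one in the middle fits the description, so I'll confirm it in crops.

```bash
python3 - <<'E'
from h import *
crop("top0",345,235,485,305,5.5,"c1"); crop("top0",205,190,300,297,6,"c2"); crop("side0",275,270,345,390,5,"c3"); crop("side0",275,190,370,255,8,"c4")
E
```

```text
(no output)
```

View pics/c1.png

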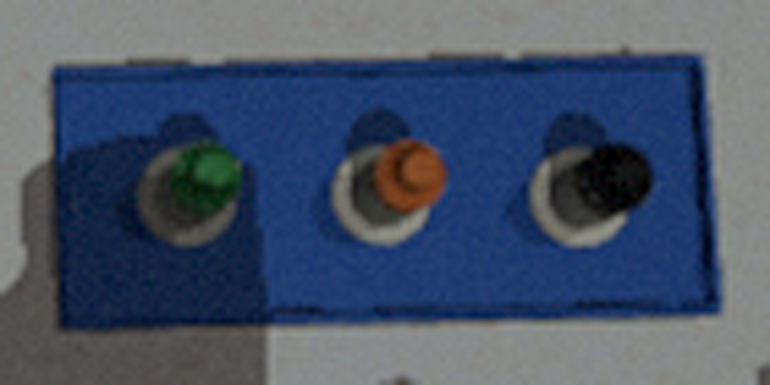

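View pics/c2.png

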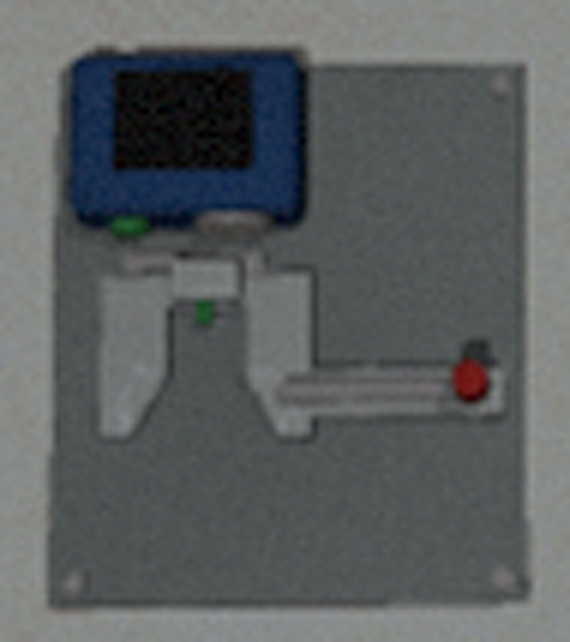

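View pics/c3.png

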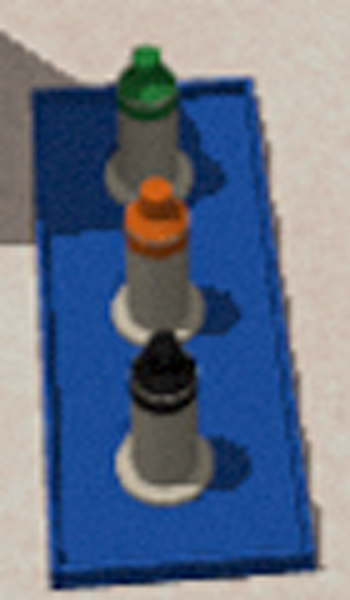

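View pics/c4.png

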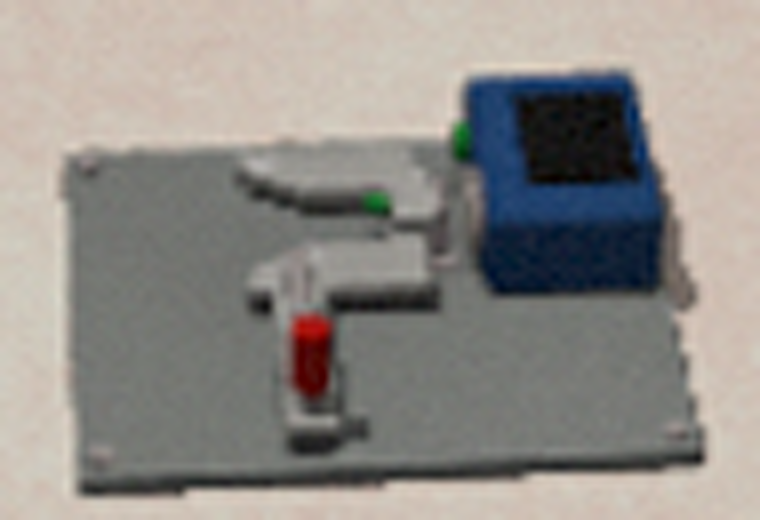

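```bash
python3 - <<'E'
from h import *
def t(x,y,z,s=6,o=(205,190)): return atz("top0",x/s+o[0],y/s+o[1],z)[:2].round(1)
print("flange",atz("top0",381/5.5+345,196/5.5+235,9.5),"tip",atz("top0",417/5.5+345,172/5.5+235,99.5))
print("side flange",atz("side0",157/5+275,307/5+270,9.5),"tip",atz("side0",156/5+275,185/5+270,99.5))
for n,x,y in (("blk",580,197),("grn",187,197)): print(n,atz("top0",x/5.5+345,y/5.5+235,9.5))
for n,p in dict(TL=(60,66),TR=(524,66),BL=(50,605),BR=(527,602)).items(): print(n,t(*p,10))
for n,p in dict(slotLb=(170,305),slotRb=(247,300),slotLf=(168,380),slotRf=(247,380),mouthL=(130,437),mouthR=(277,437),oL=(99,437),oR=(313,437),oLb=(101,280),oRb=(313,270),pin=(205,325)).items(): print(n,t(*p,23.5))
print("knob",t(472,376,62))
# side cam
for n,p in dict(A=(68,155),B=(80,490),C=(703,458)).items(): print("S",n,atz("side0",p[0]/8+275,p[1]/8+190,10)[:2].round(1))
print("S knobtop",atz("side0",312/8+275,322/8+190,62)[:2])
E
```

```text
flange [ 491.3532448  -270.80868231    9.5       ] tip [ 490.82254199 -269.97106779   99.5       ]
side flange [ 493.21850253 -269.92780154    9.5       ] tip [ 493.70613836 -267.09968079   99.5       ]
blk [ 493.05511424 -366.61626144    9.5       ]
grn [ 488.74411029 -177.5804335     9.5       ]
TL [667.3 263.5]
TR [672.4  56.1]
BL [426.3 254.9]
BR [432.2  47.9]
slotLb [557.5 207.3]
slotRb [560.5 173.8]
slotLf [524.2 206.6]
slotRf [525.  172.3]
mouthL [498.8 221.9]
mouthR [500.3 158.2]
oL [498.5 235.3]
oR [500.6 142.5]
oLb [567.9 238. ]
oRb [574.5 145.5]
pin [548.9 191.7]
knob [523.   72.5]
S A [428.1 254.9]
S B [435.1  43.1]
S C [674.   53.4]
S knobtop [524.49324729  77.35796267]
```

```bash
cat >> h.py <<'E'
from scipy.spatial.transform import Rotation as Ro
def yawR(y):
    c,s=np.cos(y),np.sin(y); return np.array([[c,s,0],[s,-c,0],[0,0,-1.]])
def cmd0(): 
    d=json.load(open("cmd.json")); return np.array(d[0]),d[1]
def setcmd(p,y): json.dump([list(map(float,p)),y],open("cmd.json","w"))
def rows(p,yaw):
    """units for reaching world p, yaw from tracked commanded pose"""
    p0,y0=cmd0(); R=yawR(y0); s=R.T@(np.array(p)-p0)/25
    r=Ro.from_matrix(R.T@yawR(yaw)).as_rotvec(degrees=True)/5
    return s.round(3),r.round(3)
def apply(s,rz=0):
    """update the tracked pose with what was actually sent"""
    p0,y0=cmd0(); R=yawR(y0); setcmd(p0+R@np.array(s)*25, y0-np.radians(rz*5)); print(cmd0())
def st():
    s=bot.read_state(); R=Ro.from_quat(s["tool_rot"],scalar_first=True).as_matrix()
    print("t",round(s["t"],2),"p",np.round(s["tool_pos"],2),"yaw",round(float(np.arctan2(R[1,0],R[0,0])),4),"tilt",np.round(R[:2,2],4),"F",np.round(s["force"],2),"M",np.round(s["torque"],3),"op",round(s["opening"],2))
    return s
E
python3 - <<'E'
from h import *
R=Ro.from_quat(bot.read_state()["tool_rot"],scalar_first=True).as_matrix(); y=float(np.arctan2(R[1,0],R[0,0]))
setcmd([119.096,-511.333,226.741],y); print(y)
print(rows([492,-269.5,200],0.035))
E
```

```text
0.2287586497217197
(array([16.721, -6.039,  1.07 ]), array([0.  , 0.  , 2.22]))
```

Call:
arm_command:
  targets:
    - [16.72,-6.04,1.07,0,0,2.22,70]
    - [16.72,-6.04,1.07,0,0,2.22,70]
    - [16.72,-6.04,1.07,0,0,2.22,70]
    - [16.72,-6.04,1.07,0,0,2.22,70]
    - [16.72,-6.04,1.07,0,0,2.22,70]
    - [16.72,-6.04,1.07,0,0,2.22,70]
    - [16.72,-6.04,1.07,0,0,2.22,70]
    - [16.72,-6.04,1.07,0,0,2.22,70]
    - [16.72,-6.04,1.07,0,0,2.22,70]
    - [16.72,-6.04,1.07,0,0,2.22,70]
    - [16.72,-6.04,1.07,0,0,2.22,70]
    - [16.72,-6.04,1.07,0,0,2.22,70]

```text
t: 1.15
tool_pos: [495.8, -265.6, 199.0]
tool_rot: [-0.001, 1.0, 0.02, 0.0]
force: [-0.6, 0.6, 0.1]
opening: 70.1
```

Call:
arm_command:
  targets:
    - [0,0,0,0,0,0,70]
    - [0,0,0,0,0,0,70]

```text
t: 1.32
tool_pos: [491.5, -269.5, 199.6]
tool_rot: [-0.0, 1.0, 0.018, -0.001]
force: [0.1, 0.1, -0.1]
opening: 69.9
```

```bash
python3 - <<'E'
from h import *
apply([16.72,-6.04,1.07],2.22); snap("wrist","w1"); st()
E
```

```text
(array([ 491.96446173, -269.47744342,  199.991     ]), 0.03502710275034909)
t 1.37 p [ 491.16 -269.98  199.81] yaw 0.0344 tilt [-0.0007 -0.    ] F [0.56 0.04 0.04] M [ 0.065  0.029 -0.016] op 69.89
```

View pics/w1.png

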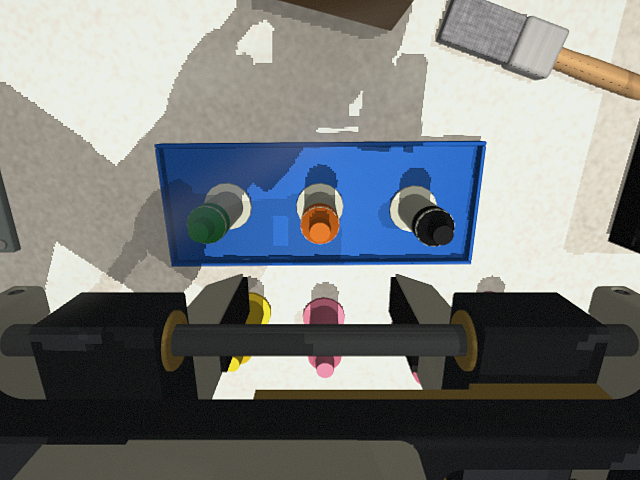

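The wrist view shows the orange cartridge between green (left) and black (right), with cap tip (319,232) and flange (319,205). I'll locate its axis from these.

```bash
python3 - <<'E'
from h import *
print(atz("w1",319.5,232,99.5),atz("w1",320,205,9.5))
print(atz("w1",417,208,9.5),atz("w1",225,206,9.5))
crop("w1",270,170,370,260,7,"c5")
E
```

```text
[ 492.47047904 -269.65680376   99.5       ] [ 493.85190592 -270.29173483    9.5       ]
[ 494.34611738 -368.81384102    9.5       ] [ 489.29913955 -174.11845929    9.5       ]
```

View pics/c5.png

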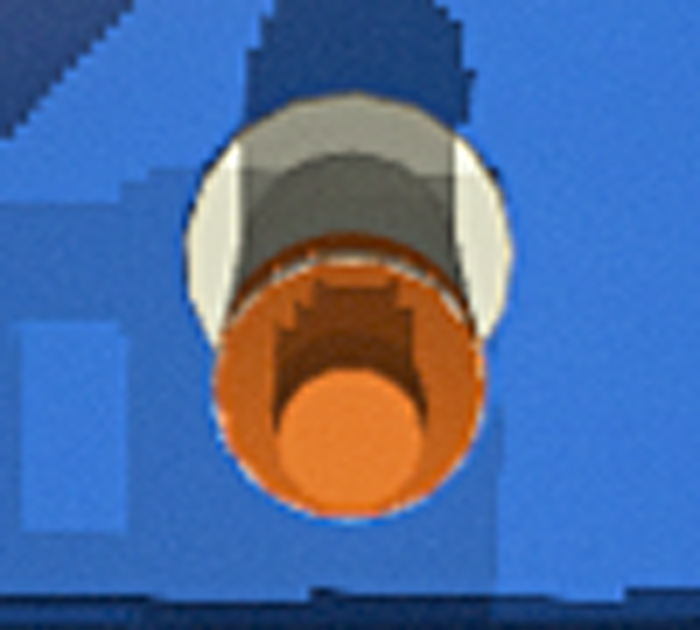

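Call:
arm_command:
  targets:
    - [0.03,0,1.5,0,0,0,70]
    - [0.03,0.01,3,0,0,0,70]
    - [0.03,0.01,4.2,0,0,0,70]
    - [0.03,0.01,5.2,0,0,0,70]
    - [0.03,0.01,5.9,0,0,0,70]
    - [0.03,0.01,6.28,0,0,0,70]
    - [0.03,0.01,6.28,0,0,0,70]
    - [0.03,0.01,6.28,0,0,0,26]
    - [0.03,0.01,6.28,0,0,0,26]
    - [0.03,0.01,6.28,0,0,0,26]
    - [0.03,0.01,6.28,0,0,0,26]
    - [0.03,0.01,6.28,0,0,0,26]

```text
t: 2.37
tool_pos: [493.1, -270.0, 43.9]
tool_rot: [0.001, 1.0, 0.018, 0.001]
force: [-0.4, -0.1, -0.0]
opening: 41.2
```

```bash
python3 - <<'E'
from h import *
apply([.03,.01,6.28]); st()
print(rows([496,-269.7,160],0.035))
E
```

```text
(array([ 492.72275668, -269.70102512,   42.991     ]), 0.03502710275034909)
t 2.37 p [ 493.11 -269.97   43.86] yaw 0.0352 tilt [ 0.0013 -0.0011] F [-0.37 -0.1  -0.03] M [0.001 0.02  0.007] op 41.2
(array([ 0.131,  0.005, -4.68 ]), array([0., 0., 0.]))
```

Still closing. I'll finish the close, then lift.

Call:
arm_command:
  targets:
    - [0,0,0,0,0,0,26]
    - [0,0,0,0,0,0,26]
    - [0,0,0,0,0,0,26]
    - [0,0,0,0,0,0,26]
    - [0,0,0,0,0,0,26]

```text
t: 2.78
tool_pos: [492.9, -269.8, 43.3]
tool_rot: [0.0, 1.0, 0.018, 0.0]
force: [-0.5, 0.9, 4.1]
opening: 31.7
```

```bash
python3 - <<'E'
from h import *
st()
E
```

```text
t 2.78 p [ 492.93 -269.81   43.35] yaw 0.0351 tilt [ 0.0006 -0.0004] F [-0.47  0.91  4.09] M [0.145 0.133 0.035] op 31.7
```

Call:
arm_command:
  targets:
    - [0,0,-0.3,0,0,0,26]
    - [0,0,-1,0,0,0,26]
    - [0,0,-2,0,0,0,26]
    - [0,0,-3.2,0,0,0,26]
    - [0,0,-4.2,0,0,0,26]
    - [0,0,-4.7,0,0,0,26]
    - [0,0,-4.7,0,0,0,26]

```text
t: 3.37
tool_pos: [494.0, -270.6, 163.9]
tool_rot: [0.002, 1.0, 0.018, 0.002]
force: [0.8, -0.8, -1.4]
opening: 31.8
```

```bash
python3 - <<'E'
from h import *
apply([0,0,-4.7]); st()
print(rows([457,187.5,160],0.035))
E
```

```text
(array([ 492.72275668, -269.70102512,  160.491     ]), 0.03502710275034909)
t 3.37 p [ 494.02 -270.56  163.87] yaw 0.0352 tilt [ 0.0048 -0.0036] F [ 0.81 -0.8  -1.37] M [ 0.036 -0.053 -0.002] op 31.82
(array([ -0.788, -18.327,   0.02 ]), array([0., 0., 0.]))
```

Call:
arm_command:
  targets:
    - [0,-0.5,0,0,0,0,26]
    - [-0.1,-1.5,0,0,0,0,26]
    - [-0.1,-2.7,0,0,0,0,26]
    - [-0.2,-4,0,0,0,0,26]
    - [-0.2,-5.3,0,0,0,0,26]
    - [-0.3,-6.6,0,0,0,0,26]
    - [-0.3,-7.9,0,0,0,0,26]
    - [-0.4,-9.2,0,0,0,0,26]
    - [-0.4,-10.5,0,0,0,0,26]
    - [-0.5,-11.7,0,0,0,0,26]
    - [-0.5,-12.6,0,0,0,0,26]
    - [-0.5,-13,0,0,0,0,26]

```text
t: 4.37
tool_pos: [466.5, 57.9, 158.8]
tool_rot: [-0.001, 1.0, 0.019, -0.002]
force: [-1.1, -1.6, -1.1]
opening: 31.9
```

Call:
arm_command:
  targets:
    - [-0.1,-0.8,0,0,0,0,26]
    - [-0.2,-2,0,0,0,0,26]
    - [-0.2,-3.2,0,0,0,0,26]
    - [-0.29,-4.4,0,0,0,0,26]
    - [-0.29,-5.1,0,0,0,0,26]
    - [-0.29,-5.33,0,0,0,0,26]
    - [-0.29,-5.33,0,0,0,0,26]
    - [-0.29,-5.33,0,0,0,0,26]
    - [-0.29,-5.33,0,0,0,0,26]

```text
t: 5.12
tool_pos: [456.7, 186.5, 159.9]
tool_rot: [0.0, 1.0, 0.017, -0.001]
force: [-0.5, -0.1, -1.8]
opening: 31.8
```

```bash
python3 - <<'E'
from h import *
apply([-.5,-13,0]);apply([-.29,-5.33,0]); snap("wrist","w2");snap("top","t2"); st()
E
```

```text
(array([468.84894326,  54.66187509, 160.491     ]), 0.03502710275034909)
(array([456.93698321, 187.5762468 , 160.491     ]), 0.03502710275034909)
t 5.22 p [456.98 186.46 160.23] yaw 0.0335 tilt [-0.0004 -0.0004] F [ 0.1  -0.02 -1.63] M [ 0.054 -0.066 -0.009] op 31.8
```

View pics/w2.png

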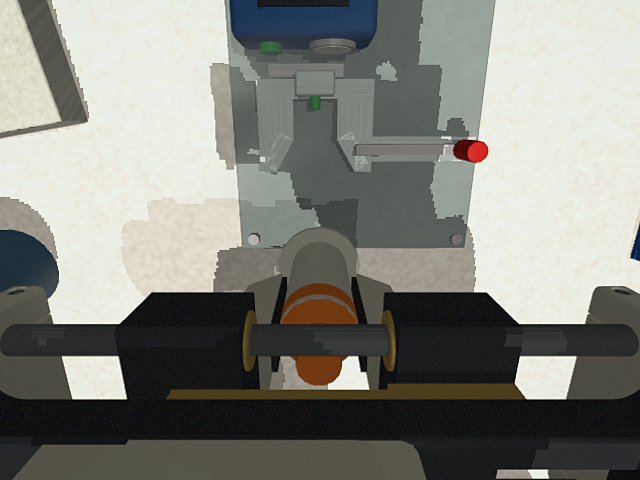

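```bash
python3 - <<'E'
from h import *
crop("w2",220,50,500,260,2.8,"c6"); crop("w2",245,55,395,185,5.3,"c7")
E
```

```text
(no output)
```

View pics/c6.png

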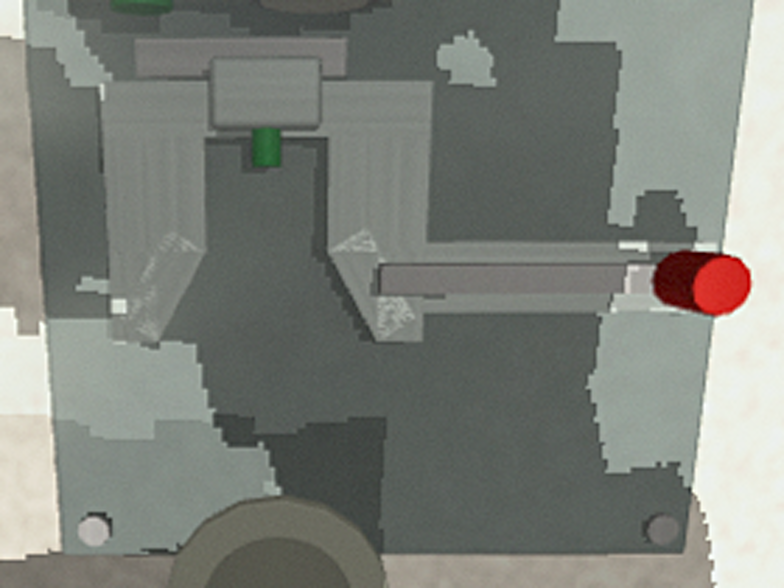

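View pics/c7.png

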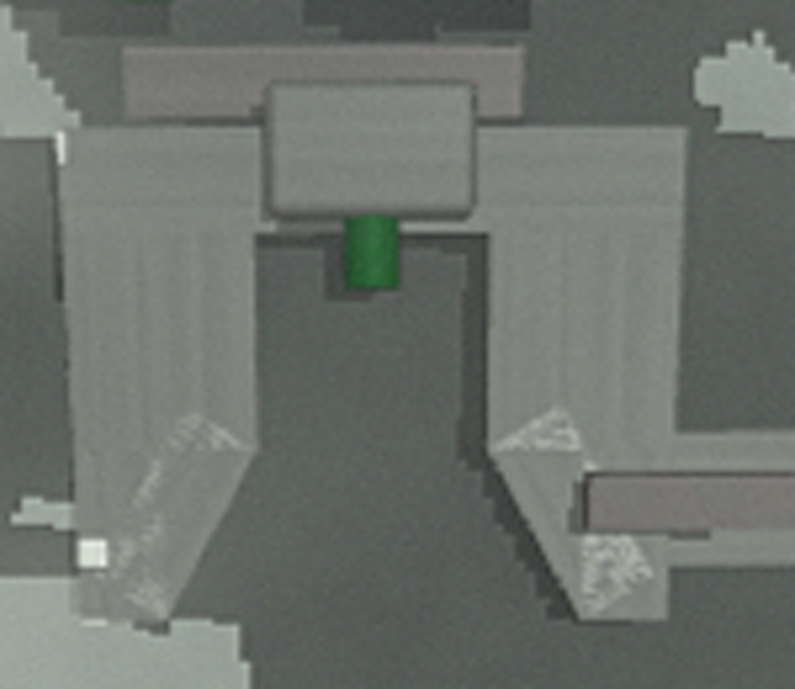

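```bash
python3 - <<'E'
from h import *
f=lambda x,y,z: atz("w2",x/5.3+245,y/5.3+55,z)[:2].round(2)
g=lambda x,y,z: atz("w2",x/2.8+220,y/2.8+50,z)[:2].round(2)
P=dict(Lb=(255,236),Rb=(488,236),Lt=(257,450),Rt=(490,450),mL=(165,620),mR=(581,620),oLb=(64,127),oRb=(687,127),oL=(75,615),oR=(667,620))
Q={n:f(*p,23.5) for n,p in P.items()}
for n in Q: print(n,Q[n])
for a,b in (("Lb","Rb"),("Lt","Rt"),("mL","mR"),("oLb","oRb"),("oL","oR")): print(a,b,(Q[a]+Q[b])/2,"w",np.linalg.norm(Q[a]-Q[b]).round(2),"yaw",np.arctan2(-(Q[a]-Q[b])[0],(Q[a]-Q[b])[1]).round(4))
for a,b in (("Lt","Lb"),("Rt","Rb"),("oL","oLb"),("oR","oRb")): d=Q[b]-Q[a]; print(a,b,np.arctan2(d[1],d[0]).round(4),np.linalg.norm(d).round(1))
print("pin tip",f(372,288,29),"barnose",f(588,475,32.5),f(588,530,32.5))
print("knob top",g(722,285,62)); print("slab",g(65,553,10),g(684,553,10))
# cartridge flange
for u,v in((280,268),(357,268),(318.5,228)): print(atz("w2",u,v,127)[:2].round(1))
E
```

```text
Lb [554.58 210.32]
Rb [555.79 175.83]
Lt [523.96 209.6 ]
Rt [525.21 173.97]
mL [497.64 223.68]
mR [499.93 158.37]
oLb [568.46 238.34]
oRb [571.66 147.58]
oL [497.93 237.8 ]
oR [500.4  144.86]
Lb Rb [555.185 193.075] w 34.51 yaw 0.0351
Lt Rt [524.585 191.785] w 35.65 yaw 0.0351
mL mR [498.785 191.025] w 65.35 yaw 0.035
oLb oRb [570.06 192.96] w 90.82 yaw 0.0352
oL oR [499.165 191.33 ] w 92.97 yaw 0.0266
Lt Lb 0.0235 30.6
Rt Rb 0.0607 30.6
oL oLb 0.0077 70.5
oR oRb 0.0382 71.3
pin tip [547.7  192.71] barnose [522.44 159.69] [514.44 159.15]
knob top [521.9   75.72]
slab [425.14 255.87] [432.3   50.44]
[455.1 209.5]
[456.7 164.4]
[480.3 187.8]
```

Call:
arm_command:
  targets:
    - [0,-0.08,1,0,0,0,26]
    - [0,-0.08,2.1,0,0,0,26]
    - [0,-0.08,3.1,0,0,0,26]
    - [0,-0.08,3.8,0,0,0,26]
    - [0,-0.08,4.2,0,0,0,26]
    - [0,-0.08,4.3,0,0,0,26]
    - [0,-0.08,4.3,0,0,0,26]
    - [0,-0.08,4.3,0,0,0,26]
    - [0,-0.08,4.3,0,0,0,26]
    - [0,-0.08,4.3,0,0,0,26]

```text
t: 6.05
tool_pos: [457.6, 189.7, 54.0]
tool_rot: [-0.0, 1.0, 0.018, 0.001]
force: [-0.1, 0.0, -0.9]
opening: 31.4
```

```bash
python3 - <<'E'
from h import *
apply([0,-.08,4.3]); snap("wrist","w3"); st(); st()
snap("side","s3"); st(); crop("side0",275,190,370,255,8,"c4"); crop("s3",255,170,375,260,6.5,"c8")
E
```

```text
(array([456.86694333, 189.57502003,  52.991     ]), 0.03502710275034909)
t 6.1 p [457.44 189.71  53.86] yaw 0.035 tilt [0.0019 0.0004] F [-0.71  0.1  -1.01] M [ 0.016  0.014 -0.013] op 31.24
t 6.1 p [457.44 189.71  53.86] yaw 0.035 tilt [0.0019 0.0004] F [-0.71  0.1  -1.01] M [ 0.016  0.014 -0.013] op 31.24
t 6.15 p [457.28 189.71  53.67] yaw 0.0352 tilt [0.0015 0.0003] F [-0.34 -0.36 -1.64] M [-0.005  0.064 -0.043] op 31.9
```

View pics/w3.png

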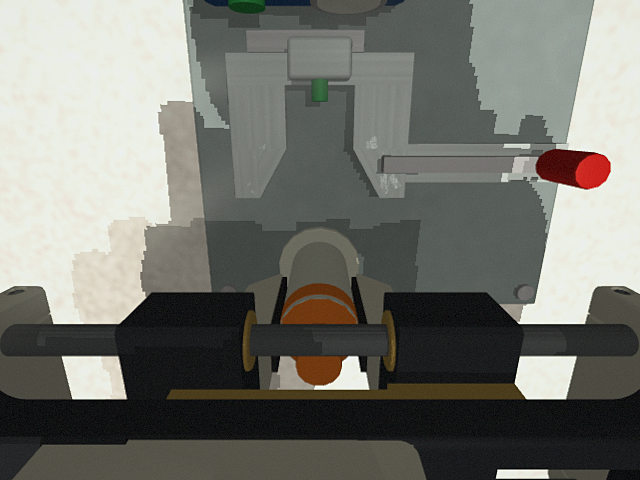

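View pics/c8.png

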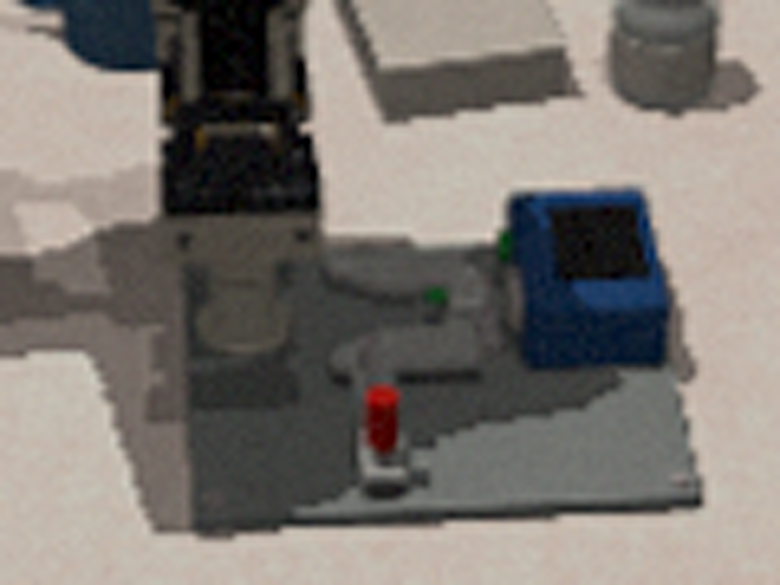

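```bash
python3 - <<'E'
from h import *
crop("w3",215,75,425,205,3.8,"c9"); crop("w3",265,215,375,390,3.4,"c10")
E
```

```text
(no output)
```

View pics/c9.png

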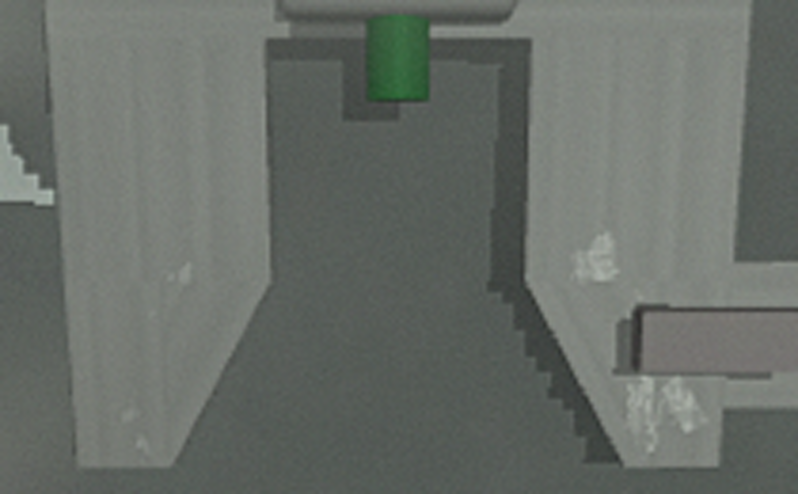

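View pics/c10.png

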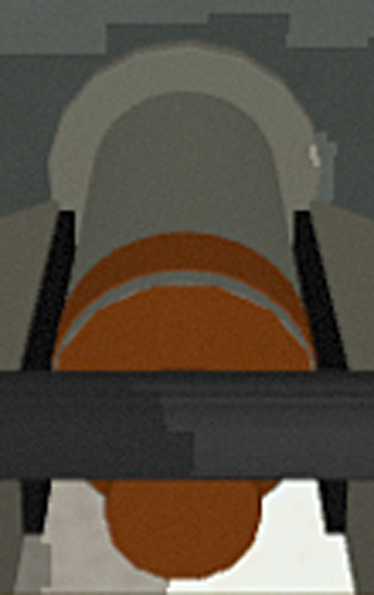

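```bash
python3 - <<'E'
from h import *
ty=np.array([-np.sin(.035),np.cos(.035)]); tx=np.array([np.cos(.035),np.sin(.035)])
f=lambda x,y,z: atz("w3",x/3.8+215,y/3.8+75,z)[:2]
for n,a,b in (("back",(268,60),(529,60)),("throat",(270,282),(527,282)),("mouth",(173,467),(623,467)),("outer",(79,467),(719,467))):
    A,B=f(*a,23.5),f(*b,23.5); m=(A+B)/2; print(n,m.round(2),"lat",(m@ty).round(2),"along",(m@tx).round(2),"w",np.linalg.norm(A-B).round(2))
print("wall along",f(400,40,23.5)@tx, "pin lat",f(399,100,33)@ty)
g=lambda x,y,z: atz("w3",x/3.4+265,y/3.4+215,z)[:2]
A,B=g(50,165,20),g(318,165,20); print("fl",(A+B)/2,"lat",((A+B)/2)@ty,"w",np.linalg.norm(A-B))
print("flange front along",g(186,42,20)@tx)
print("cap lat",g(183,540,110)@ty,"tcp lat",np.array([457.35,189.71])@ty,"along",np.array([457.35,189.71])@tx)
E
```

```text
back [553.26 192.97] lat 173.49 along 559.67 w 34.32
throat [524.86 191.92] lat 173.44 along 531.25 w 35.4
mouth [499.05 191.04] lat 173.46 along 505.43 w 64.53
outer [499.05 190.9 ] lat 173.32 along 505.43 w 91.78
wall along 562.1076746291335 pin lat 173.44676851385614
fl [459.28116721 189.92892917] lat 173.7410504707091 w 46.32445627757214
flange front along 487.74552048525146
cap lat 173.90755045622194 tcp lat 173.58983243303786 along 463.7083961671061
```

Call:
arm_command:
  targets:
    - [0,0.01,0.06,0,0,0,26]
    - [0,0.01,0.12,0,0,0,26]
    - [0,0.01,0.12,0,0,0,26]
    - [0,0.01,0.12,0,0,0,26]

```text
t: 6.48
tool_pos: [456.7, 189.3, 49.8]
tool_rot: [0.0, 1.0, 0.018, -0.0]
force: [-0.8, 0.4, -0.8]
opening: 31.8
```

```bash
python3 - <<'E'
from h import *
apply([0,0.01,.12]); st()
E
```

```text
(array([456.87569831, 189.32517338,  49.991     ]), 0.03502710275034909)
t 6.48 p [456.73 189.31  49.8 ] yaw 0.0351 tilt [-0.0003 -0.0002] F [-0.81  0.42 -0.79] M [ 0.003  0.011 -0.015] op 31.82
```

Call:
arm_command:
  targets:
    - [0,0,0.02,0,0,0,26]
    - [0,0,0.02,0,0,0,26]
    - [0,0,0.02,0,0,0,26]

```text
t: 6.73
tool_pos: [456.8, 189.3, 49.4]
tool_rot: [0.0, 1.0, 0.018, -0.0]
force: [-0.4, -0.7, -0.8]
opening: 31.4
```

Call:
arm_command:
  targets:
    - [0,0,0.02,0,0,0,26]
    - [0,0,0.02,0,0,0,26]
    - [0,0,0.02,0,0,0,26]

```text
t: 6.98
tool_pos: [456.9, 189.3, 49.3]
tool_rot: [0.0, 1.0, 0.018, 0.0]
force: [-2.2, -0.8, 5.2]
opening: 31.6
```

Call:
arm_command:
  targets:
    - [0,0,-0.04,0,0,0,26]
    - [0,0,-0.04,0,0,0,26]
    - [0.1,0,-0.04,0,0,0,26]
    - [0.25,0,-0.04,0,0,0,26]
    - [0.4,0,-0.04,0,0,0,26]
    - [0.5,0,-0.04,0,0,0,26]
    - [0.6,0,-0.04,0,0,0,26]
    - [0.7,0,-0.04,0,0,0,26]
    - [0.8,0,-0.04,0,0,0,26]
    - [0.8,0,-0.04,0,0,0,26]

```text
t: 7.82
tool_pos: [477.4, 190.0, 49.9]
tool_rot: [-0.0, 1.0, 0.017, 0.0]
force: [-0.5, -0.5, -1.0]
opening: 31.9
```

```bash
python3 - <<'E'
from h import *
apply([0,0,.02]);apply([0,0,.02]);apply([.8,0,-.04]); st()
E
```

```text
(array([456.87569831, 189.32517338,  49.491     ]), 0.03502710275034909)
(array([456.87569831, 189.32517338,  48.991     ]), 0.03502710275034909)
(array([476.86343059, 190.02557219,  49.991     ]), 0.03502710275034909)
t 7.82 p [477.44 190.03  49.93] yaw 0.0349 tilt [0.0005 0.    ] F [-0.53 -0.51 -0.99] M [ 0.009 -0.044  0.034] op 31.86
```

Call:
arm_command:
  targets:
    - [0.1,0,0,0,0,0,26]
    - [0.2,0,0,0,0,0,26]
    - [0.3,0,0,0,0,0,26]
    - [0.4,0,0,0,0,0,26]
    - [0.5,0,0,0,0,0,26]
    - [0.6,0,0,0,0,0,26]
    - [0.7,0,0,0,0,0,26]
    - [0.8,0,0,0,0,0,26]
    - [0.8,0,0,0,0,0,26]
    - [0.8,0,0,0,0,0,26]

```text
t: 8.65
tool_pos: [496.9, 190.7, 49.9]
tool_rot: [0.0, 1.0, 0.017, -0.0]
force: [0.1, 0.3, -1.4]
opening: 31.5
```

```bash
python3 - <<'E'
from h import *
apply([.8,0,0]); snap("wrist","w4"); st(); crop("w4",215,110,425,300,3.8,"c11")
E
```

```text
(array([496.85116286, 190.72597101,  49.991     ]), 0.03502710275034909)
t 8.7 p [496.73 190.7   49.87] yaw 0.035 tilt [-0.0002 -0.0001] F [-0.19  0.13 -1.35] M [0.067 0.012 0.009] op 31.3
```

View pics/c11.png

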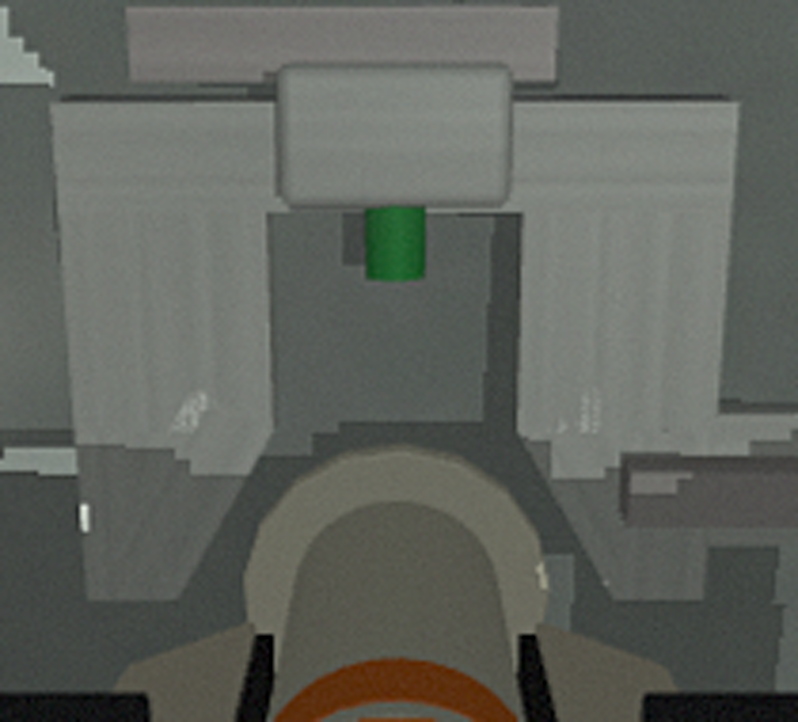

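Call:
arm_command:
  targets:
    - [0.04,0,0,0,0,0,26]
    - [0.1,0,0,0,0,0,26]
    - [0.16,0,0,0,0,0,26]
    - [0.22,0,0,0,0,0,26]
    - [0.28,0,0,0,0,0,26]
    - [0.34,0,0,0,0,0,26]
    - [0.4,0,0,0,0,0,26]
    - [0.4,0,0,0,0,0,26]

```text
t: 9.37
tool_pos: [507.2, 191.1, 49.9]
tool_rot: [0.0, 1.0, 0.017, 0.0]
force: [-0.1, -0.6, -1.1]
opening: 31.5
```

Call:
arm_command:
  targets:
    - [0.04,0,0,0,0,0,26]
    - [0.08,0,0,0,0,0,26]
    - [0.12,0,0,0,0,0,26]
    - [0.16,0,0,0,0,0,26]
    - [0.2,0,0,0,0,0,26]
    - [0.24,0,0,0,0,0,26]
    - [0.28,0,0,0,0,0,26]
    - [0.32,0,0,0,0,0,26]
    - [0.36,0,0,0,0,0,26]
    - [0.4,0,0,0,0,0,26]
    - [0.4,0,0,0,0,0,26]

```text
t: 10.28
tool_pos: [517.1, 191.4, 49.9]
tool_rot: [0.0, 1.0, 0.017, 0.0]
force: [0.8, 0.6, -1.0]
opening: 31.5
```

```bash
python3 - <<'E'
from h import *
apply([.4,0,0]);apply([.4,0,0]); snap("wrist","w5"); st(); crop("w5",215,130,425,320,3.8,"c12")
E
```

```text
(array([506.845029  , 191.07617041,  49.991     ]), 0.03502710275034909)
(array([516.83889514, 191.42636982,  49.991     ]), 0.03502710275034909)
t 10.33 p [516.92 191.41  49.91] yaw 0.035 tilt [ 0.0001 -0.0001] F [-0.24 -0.26 -0.13] M [-0.022 -0.021 -0.027] op 31.35
```

View pics/c12.png

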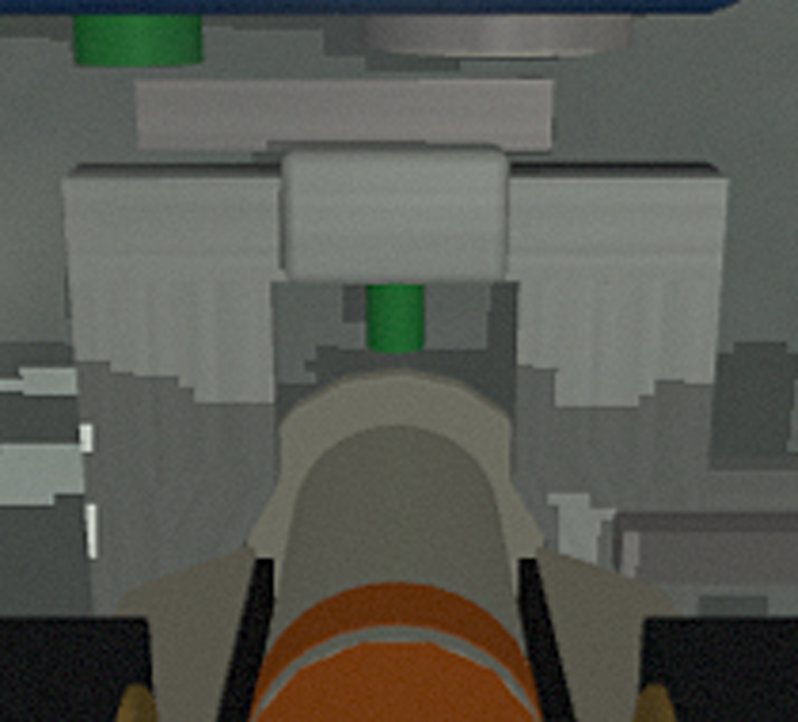

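Call:
arm_command:
  targets:
    - [0.04,0,0,0,0,0,26]
    - [0.08,0,0,0,0,0,26]
    - [0.12,0,0,0,0,0,26]
    - [0.16,0,0,0,0,0,26]
    - [0.2,0,0,0,0,0,26]
    - [0.24,0,0,0,0,0,26]
    - [0.24,0,0,0,0,0,26]

```text
t: 10.92
tool_pos: [523.0, 191.6, 49.9]
tool_rot: [0.0, 1.0, 0.017, 0.0]
force: [-0.9, -0.2, -1.0]
opening: 31.6
```

Call:
arm_command:
  targets:
    - [0.03,0,0,0,0,0,26]
    - [0.06,0,0,0,0,0,26]
    - [0.09,0,0,0,0,0,26]
    - [0.12,0,0,0,0,0,26]
    - [0.15,0,0,0,0,0,26]
    - [0.18,0,0,0,0,0,26]
    - [0.21,0,0,0,0,0,26]
    - [0.24,0,0,0,0,0,26]
    - [0.24,0,0,0,0,0,26]

```text
t: 11.67
tool_pos: [529.0, 191.9, 49.9]
tool_rot: [0.0, 1.0, 0.018, 0.0]
force: [-0.3, 0.1, -0.6]
opening: 31.9
```

Call:
arm_command:
  targets:
    - [0.03,0,0,0,0,0,26]
    - [0.06,0,0,0,0,0,26]
    - [0.09,0,0,0,0,0,26]
    - [0.12,0,0,0,0,0,26]
    - [0.15,0,0,0,0,0,26]
    - [0.18,0,0,0,0,0,26]
    - [0.2,0,0,0,0,0,26]
    - [0.2,0,0,0,0,0,26]

```text
t: 12.33
tool_pos: [533.7, 192.0, 49.9]
tool_rot: [0.0, 1.0, 0.018, -0.0]
force: [-0.7, 0.4, -1.1]
opening: 31.6
```

```bash
python3 - <<'E'
from h import *
apply([.24,0,0]);apply([.24,0,0]);apply([.2,0,0]); snap("wrist","w6"); st(); crop("w6",215,130,425,320,3.8,"c13")
E
```

```text
(array([522.83521482, 191.63648947,  49.991     ]), 0.03502710275034909)
(array([528.8315345 , 191.84660911,  49.991     ]), 0.03502710275034909)
(array([533.82846757, 192.02170881,  49.991     ]), 0.03502710275034909)
t 12.38 p [533.75 192.    49.89] yaw 0.035 tilt [-0.0002 -0.0001] F [-0.39 -0.03 -0.94] M [ 0.015  0.116 -0.041] op 31.32
```

View pics/c13.png

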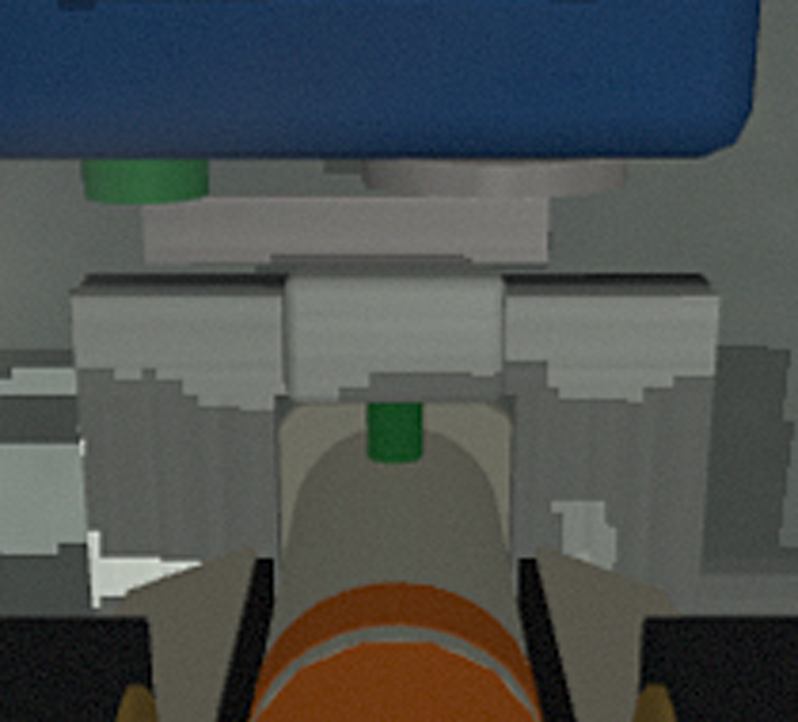

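Call:
arm_command:
  targets:
    - [0.02,0,0,0,0,0,26]
    - [0.04,0,0,0,0,0,26]
    - [0.06,0,0,0,0,0,26]
    - [0.08,0,0,0,0,0,26]
    - [0.1,0,0,0,0,0,26]
    - [0.12,0,0,0,0,0,26]
    - [0.12,0,0,0,0,0,26]

```text
t: 12.97
tool_pos: [536.9, 192.1, 49.9]
tool_rot: [0.0, 1.0, 0.018, 0.0]
force: [-0.6, -0.6, -0.7]
opening: 31.0
```

Call:
arm_command:
  targets:
    - [0.02,0,0,0,0,0,26]
    - [0.04,0,0,0,0,0,26]
    - [0.06,0,0,0,0,0,26]
    - [0.06,0,0,0,0,0,26]
    - [0.06,0,0,0,0,0,26]

```text
t: 13.38
tool_pos: [538.4, 192.2, 50.0]
tool_rot: [0.0, 1.0, 0.018, 0.0]
force: [0.0, -0.5, -1.4]
opening: 31.3
```

```bash
python3 - <<'E'
from h import *
apply([.12,0,0]);apply([.06,0,0]); snap("wrist","w7"); st(); crop("w7",215,130,425,320,3.8,"c14")
E
```

```text
(array([536.82662741, 192.12676864,  49.991     ]), 0.03502710275034909)
(array([538.32570733, 192.17929855,  49.991     ]), 0.03502710275034909)
t 13.43 p [538.39 192.19  49.93] yaw 0.0351 tilt [ 0.0002 -0.0001] F [-0.79  0.63 -1.85] M [ 0.031  0.097 -0.045] op 31.55
```

View pics/c14.png

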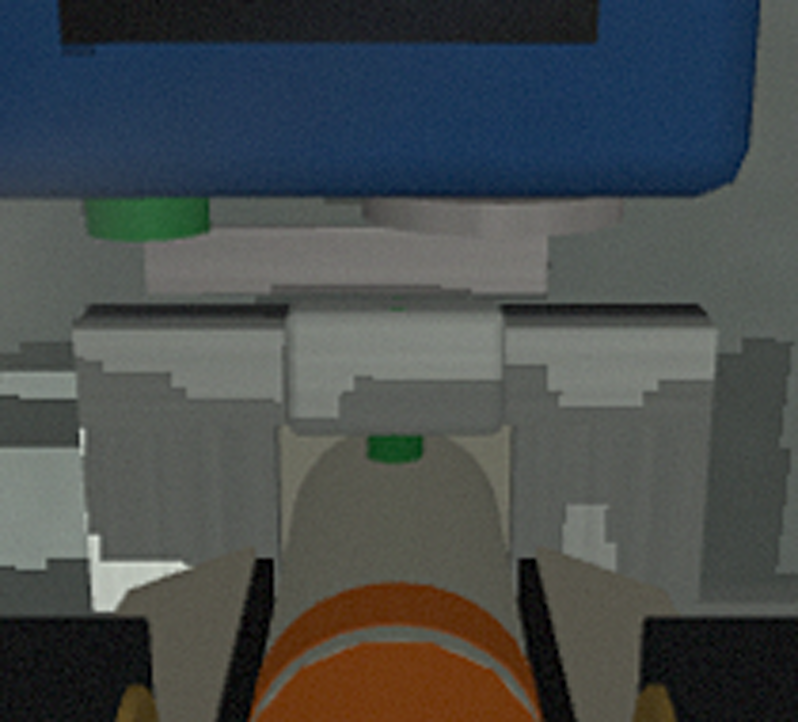

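Call:
arm_command:
  targets:
    - [0.01,0,0,0,0,0,26]
    - [0.02,0,0,0,0,0,26]
    - [0.03,0,0,0,0,0,26]
    - [0.03,0,0,0,0,0,26]

```text
t: 13.77
tool_pos: [539.1, 192.2, 49.9]
tool_rot: [0.0, 1.0, 0.018, 0.0]
force: [-0.7, 0.1, -0.5]
opening: 31.8
```

Call:
arm_command:
  targets:
    - [0.01,0,0,0,0,0,26]
    - [0.02,0,0,0,0,0,26]
    - [0.02,0,0,0,0,0,26]

```text
t: 14.02
tool_pos: [539.6, 192.2, 49.9]
tool_rot: [0.0, 1.0, 0.018, -0.0]
force: [-0.5, 0.0, -1.8]
opening: 31.4
```

Call:
arm_command:
  targets:
    - [0.01,0,0,0,0,0,26]
    - [0.02,0,0,0,0,0,26]
    - [0.02,0,0,0,0,0,26]

```text
t: 14.27
tool_pos: [540.1, 192.2, 49.9]
tool_rot: [0.0, 1.0, 0.018, 0.0]
force: [-0.9, 0.3, -1.8]
opening: 31.9
```

Call:
arm_command:
  targets:
    - [0.01,0,0,0,0,0,26]
    - [0.02,0,0,0,0,0,26]
    - [0.02,0,0,0,0,0,26]

```text
t: 14.52
tool_pos: [540.6, 192.3, 49.9]
tool_rot: [0.0, 1.0, 0.018, 0.0]
force: [-0.6, -0.3, -1.4]
opening: 31.3
```

Call:
arm_command:
  targets:
    - [0.01,0,0,0,0,0,26]
    - [0.02,0,0,0,0,0,26]
    - [0.02,0,0,0,0,0,26]

```text
t: 14.77
tool_pos: [541.0, 192.3, 49.9]
tool_rot: [0.0, 1.0, 0.018, -0.0]
force: [-0.7, -0.6, -0.1]
opening: 31.5
```

```bash
python3 - <<'E'
from h import *
apply([.03,0,0])
for i in range(4): apply([.02,0,0])
snap("wrist","w8"); st(); crop("w8",215,130,425,320,3.8,"c15")
E
```

```text
(array([539.07524729, 192.2055635 ,  49.991     ]), 0.03502710275034909)
(array([539.5749406 , 192.22307347,  49.991     ]), 0.03502710275034909)
(array([540.07463391, 192.24058344,  49.991     ]), 0.03502710275034909)
(array([540.57432721, 192.25809341,  49.991     ]), 0.03502710275034909)
(array([541.07402052, 192.27560338,  49.991     ]), 0.03502710275034909)
t 14.82 p [540.99 192.26  49.92] yaw 0.035 tilt [-0.0002 -0.0001] F [-1.09  0.24 -0.87] M [ 0.005  0.193 -0.013] op 31.44
```

View pics/c15.png

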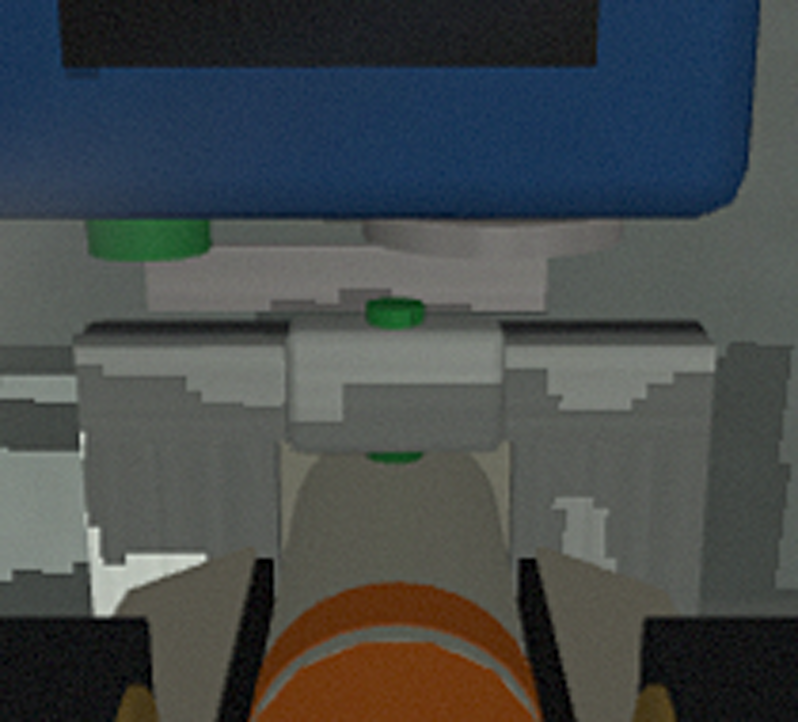

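Call:
arm_command:
  targets:
    - [0.01,0,0,0,0,0,26]
    - [0.02,0,0,0,0,0,26]
    - [0.02,0,0,0,0,0,26]

```text
t: 15.07
tool_pos: [541.2, 192.3, 49.9]
tool_rot: [0.0, 1.0, 0.018, -0.0]
force: [-2.4, -0.8, 0.3]
opening: 31.4
```

Call:
arm_command:
  targets:
    - [0.01,0,0,0,0,0,26]
    - [0.02,0,0,0,0,0,26]
    - [0.02,0,0,0,0,0,26]

```text
t: 15.32
tool_pos: [541.4, 192.3, 49.9]
tool_rot: [0.0, 1.0, 0.018, -0.001]
force: [-4.9, 0.1, 1.7]
opening: 31.4
```

Call:
arm_command:
  targets:
    - [0.01,0,0,0,0,0,26]
    - [0.02,0,0,0,0,0,26]
    - [0.02,0,0,0,0,0,26]

```text
t: 15.57
tool_pos: [541.5, 192.3, 49.9]
tool_rot: [0.0, 1.0, 0.018, -0.001]
force: [-6.0, 0.0, 3.6]
opening: 31.2
```

```bash
python3 - <<'E'
from h import *
for i in range(3): apply([.02,0,0])
snap("wrist","w9"); st(); crop("w9",215,130,425,320,3.8,"c16")
E
```

```text
(array([541.57371383, 192.29311335,  49.991     ]), 0.03502710275034909)
(array([542.07340713, 192.31062332,  49.991     ]), 0.03502710275034909)
(array([542.57310044, 192.3281333 ,  49.991     ]), 0.03502710275034909)
t 15.62 p [541.51 192.3   49.89] yaw 0.0352 tilt [-0.0022 -0.0004] F [-5.51  1.27  3.06] M [-0.061  1.202  0.055] op 31.15
```

View pics/c16.png

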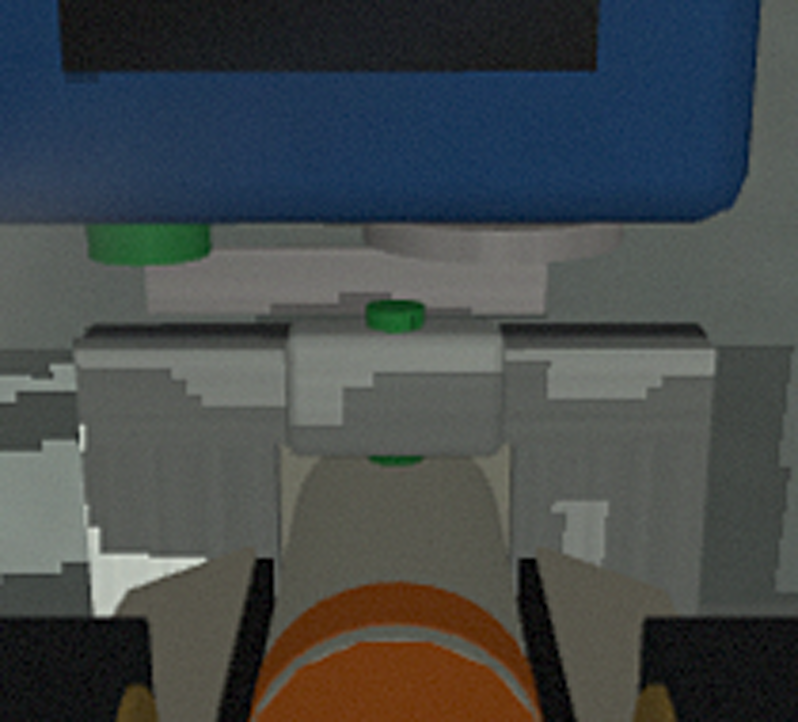

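Call:
arm_command:
  targets:
    - [-0.03,0,0,0,0,0,26]
    - [-0.03,0,0.02,0,0,0,26]
    - [-0.03,0,0.035,0,0,0,26]
    - [-0.03,0,0.035,0,0,0,26]

```text
t: 15.95
tool_pos: [541.4, 192.3, 49.4]
tool_rot: [0.0, 1.0, 0.018, -0.0]
force: [-7.3, 0.2, 5.5]
opening: 31.4
```

```bash
python3 - <<'E'
from h import *
apply([-.03,0,.035]); st()
E
```

```text
(array([541.82356048, 192.30186834,  49.116     ]), 0.03502710275034909)
t 15.95 p [541.4  192.29  49.45] yaw 0.0351 tilt [-0.0007 -0.0002] F [-7.25  0.21  5.47] M [-0.067  1.269  0.016] op 31.42
```

Call:
arm_command:
  targets:
    - [0,0,0,0,0,0,36]
    - [0,0,0,0,0,0,45]
    - [0,0,0,0,0,0,70]
    - [0,0,0,0,0,0,70]
    - [0,0,0,0,0,0,70]
    - [0,0,0,0,0,0,70]

```text
t: 16.45
tool_pos: [542.1, 192.3, 49.0]
tool_rot: [0.0, 1.0, 0.018, 0.0]
force: [-0.1, 0.3, 0.2]
opening: 64.7
```

```bash
python3 - <<'E'
from h import *
st();snap("wrist","w10"); st(); crop("w10",215,130,425,390,2.3,"c17")
E
```

```text
t 16.45 p [542.05 192.29  49.03] yaw 0.0351 tilt [ 0.0004 -0.0001] F [-0.06  0.3   0.2 ] M [-0.025 -0.001  0.03 ] op 64.74
t 16.5 p [541.97 192.28  49.02] yaw 0.035 tilt [ 0.0003 -0.0001] F [-0.59  0.2  -0.34] M [ 0.028  0.027 -0.019] op 67.49
```

View pics/c17.png

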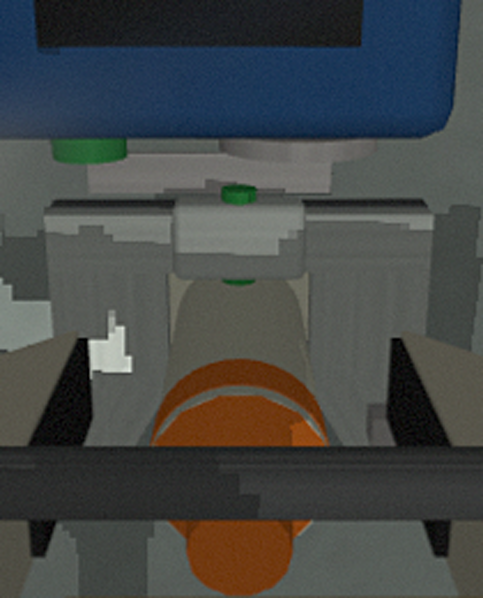

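Call:
arm_command:
  targets:
    - [0,0,-0.3,0,0,0,70]
    - [0,0,-1,0,0,0,70]
    - [0,0,-2,0,0,0,70]
    - [0,0,-3,0,0,0,70]
    - [0,0,-3.8,0,0,0,70]
    - [0,0,-4,0,0,0,70]
    - [0,0,-4,0,0,0,70]
    - [0,0,-4,0,0,0,70]

```text
t: 17.17
tool_pos: [541.4, 192.2, 148.6]
tool_rot: [0.0, 1.0, 0.018, -0.0]
force: [-0.6, -0.9, 0.4]
opening: 70.0
```

```bash
python3 - <<'E'
from h import *
apply([0,0,-4]); snap("wrist","w11"); snap("side","s11"); st(); crop("w11",220,140,420,290,4,"c18"); crop("s11",255,170,375,260,6.5,"c19")
E
```

```text
(array([541.82356048, 192.30186834, 149.116     ]), 0.03502710275034909)
t 17.27 p [540.93 192.13 147.6 ] yaw 0.035 tilt [-0.0027 -0.0006] F [ 0.29 -0.87  0.8 ] M [ 0.055  0.02  -0.025] op 69.9
```

View pics/w11.png

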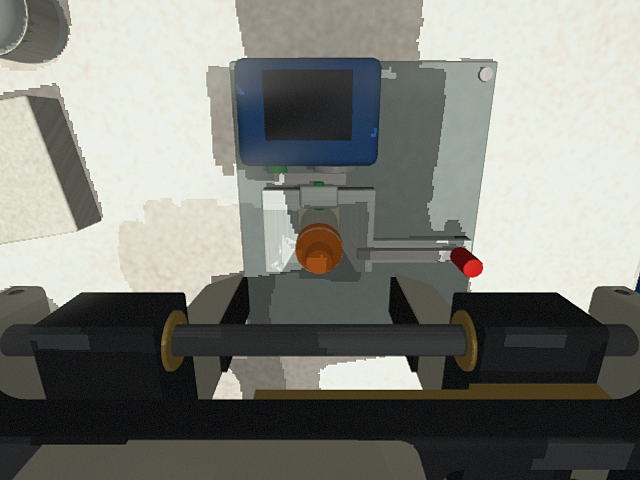

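View pics/c18.png

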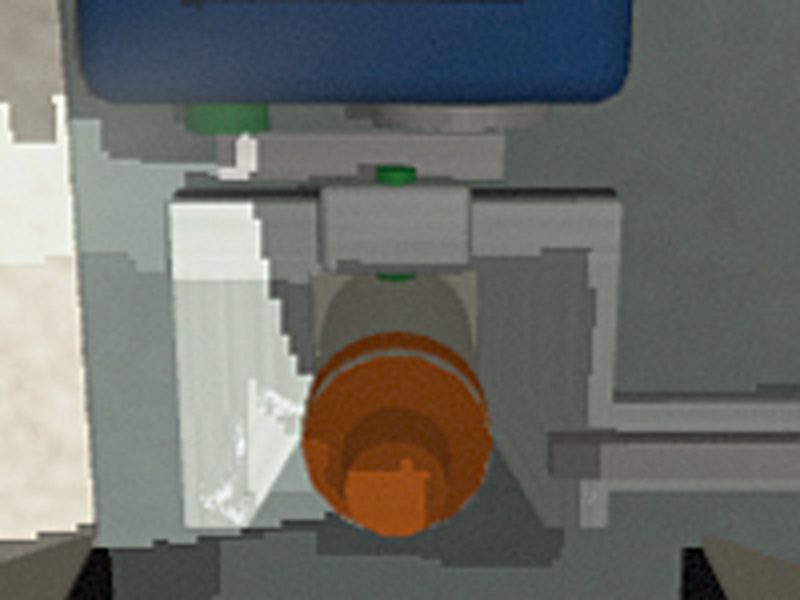

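View pics/c19.png

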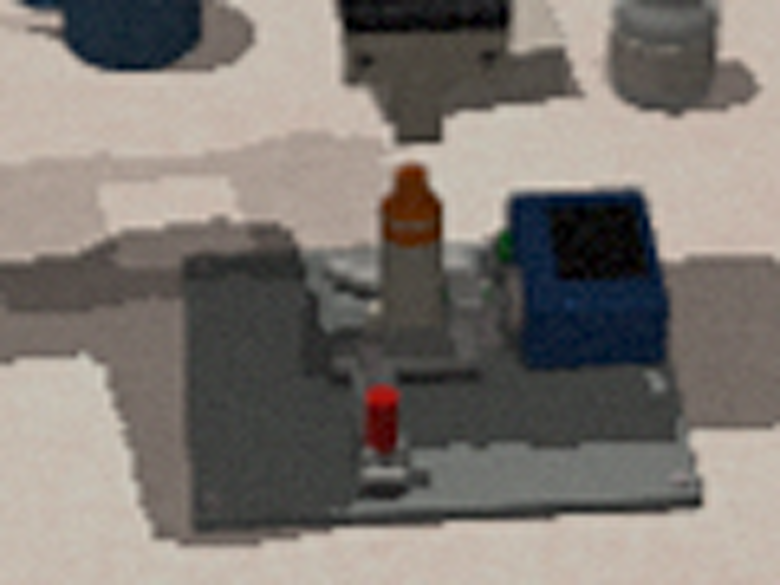

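```bash
python3 - <<'E'
from h import *
tx=np.array([np.cos(.035),np.sin(.035)]);ty=np.array([-np.sin(.035),np.cos(.035)])
for n,fn,u,v in (("w3","w3",399/3.8+215,101/3.8+75),("w4","w4",396/3.8+215,280/3.8+110),("w5","w5",396/3.8+215,352/3.8+130),("w9","w9",396/3.8+215,464/3.8+130),("w11","w11",397/4+220,281/4+140)):
    print(n,atz(fn,u,v,33)[:2]@tx)
print("wall w11", atz("w11",320/4+220,272/4+140,23.5)[:2]@tx)
# knob top, open
k=atz("w11",474,268,62)[:2]; print("knob",k,k@tx,k@ty)
c=atz("w11",388/4+220,505/4+140,105)[:2]; print("cap tip",c,c@tx,c@ty)
crop("w11",440,235,500,285,10,"c20")
E
```

```text
w3 553.9998156145147
w4 554.5970095850508
w5 554.6154729097634
w9 562.9188003616343
w11 562.3423940926363
wall w11 561.9960815599202
knob [522.45771444  75.03510771] 524.7634343703457 56.70686655743308
cap tip [537.3274514  193.50485129] 543.7696590590826 174.58372028696985
```

View pics/c20.png

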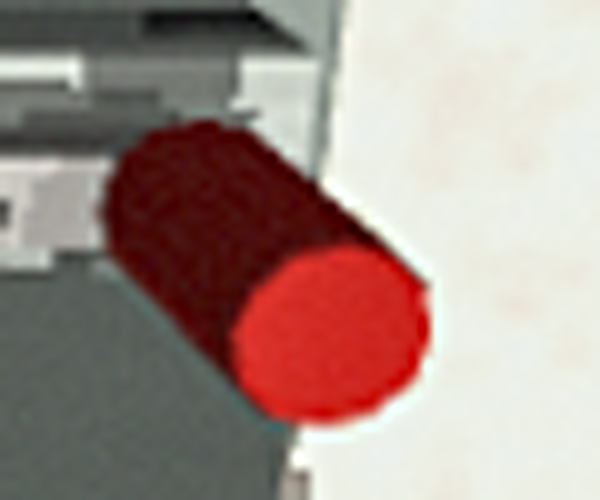

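```bash
python3 - <<'E'
from h import *
print(rows([522.5,75.2,149.1],.035), rows([522.5,75.2,80],.035))
E
```

```text
(array([-9.370e-01,  4.654e+00,  1.000e-03]), array([0., 0., 0.])) (array([-0.937,  4.654,  2.765]), array([0., 0., 0.]))
```

Call:
arm_command:
  targets:
    - [-0.2,0.8,0,0,0,0,40]
    - [-0.4,2,0,0,0,0,40]
    - [-0.7,3.2,0,0,0,0,40]
    - [-0.9,4.2,0,0,0,0,40]
    - [-0.94,4.65,0,0,0,0,40]
    - [-0.94,4.65,0,0,0,0,40]
    - [-0.94,4.65,0.8,0,0,0,40]
    - [-0.94,4.65,1.6,0,0,0,40]
    - [-0.94,4.65,2,0,0,0,40]
    - [-0.94,4.65,2,0,0,0,40]
    - [-0.94,4.65,2,0,0,0,40]
    - [-0.94,4.65,2,0,0,0,40]

```text
t: 18.27
tool_pos: [523.0, 75.9, 99.7]
tool_rot: [-0.0, 1.0, 0.018, 0.001]
force: [0.1, -0.1, 0.6]
opening: 39.8
```

```bash
python3 - <<'E'
from h import *
apply([-.94,4.65,2]); snap("wrist","w12"); st()
E
```

```text
(array([522.40904317,  75.30020588,  99.116     ]), 0.03502710275034909)
t 18.32 p [523.17  75.73  99.98] yaw 0.0355 tilt [ 0.0018 -0.    ] F [0.12 0.02 0.9 ] M [-0.007 -0.016  0.079] op 40.21
```

View pics/w12.png

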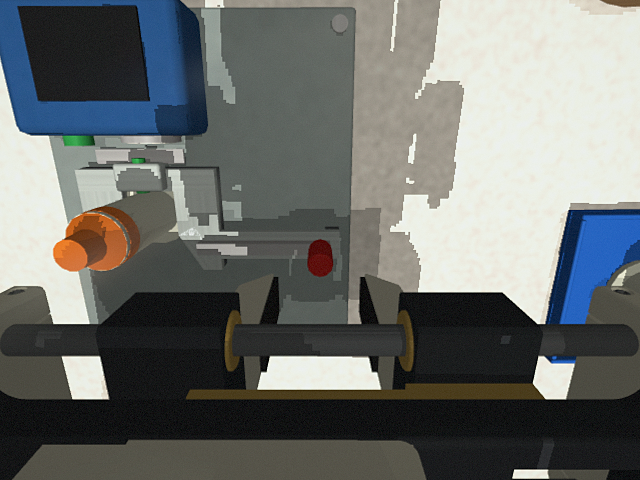

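Call:
arm_command:
  targets:
    - [0,0,0.6,0,0,0,40]
    - [0,0,1.2,0,0,0,40]
    - [0,0,1.7,0,0,0,40]
    - [0,0,1.96,0,0,0,40]
    - [0,0,1.96,0,0,0,40]
    - [0,0,1.96,0,0,0,20]
    - [0,0,1.96,0,0,0,20]
    - [0,0,1.96,0,0,0,20]
    - [0,0,1.96,0,0,0,20]
    - [0,0,1.96,0,0,0,20]
    - [0,0,1.96,0,0,0,20]

```text
t: 19.23
tool_pos: [522.5, 75.3, 50.4]
tool_rot: [0.0, 1.0, 0.018, 0.0]
force: [-0.4, -0.2, 0.3]
opening: 20.2
```

```bash
python3 - <<'E'
from h import *
apply([0,0,1.96]); snap("wrist","w13"); st(); crop("w13",220,180,420,300,4,"c21")
E
```

```text
(array([522.40904317,  75.30020588,  50.116     ]), 0.03502710275034909)
t 19.28 p [522.48  75.29  50.28] yaw 0.035 tilt [ 0.0004 -0.0001] F [-0.04  0.5   0.24] M [ 0.028 -0.019 -0.038] op 20.13
```

View pics/w13.png

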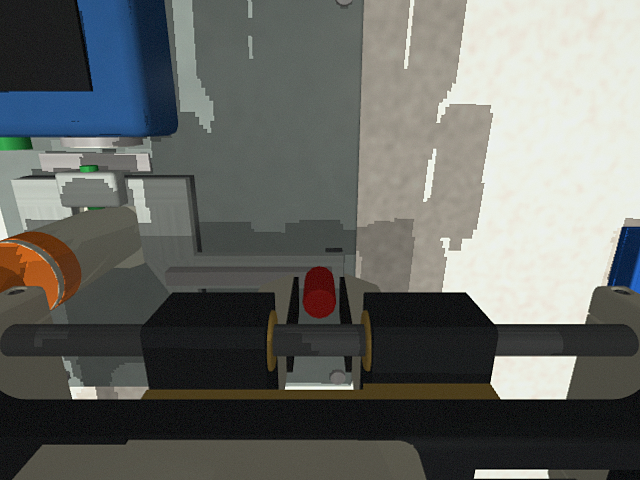

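Call:
arm_command:
  targets:
    - [0,-0.1,0,0,0,0,20]
    - [0,-0.2,0,0,0,0,20]
    - [0,-0.3,0,0,0,0,20]
    - [0,-0.4,0,0,0,0,20]
    - [0,-0.5,0,0,0,0,20]
    - [0,-0.6,0,0,0,0,20]

```text
t: 19.78
tool_pos: [521.9, 90.5, 50.1]
tool_rot: [0.0, 1.0, 0.018, 0.0]
force: [0.7, -2.5, 0.4]
opening: 20.2
```

Call:
arm_command:
  targets:
    - [0,-0.05,0,0,0,0,20]
    - [0,-0.1,0,0,0,0,20]
    - [0,-0.15,0,0,0,0,20]
    - [0,-0.2,0,0,0,0,20]
    - [0,-0.25,0,0,0,0,20]
    - [0,-0.3,0,0,0,0,20]
    - [0,-0.35,0,0,0,0,20]
    - [0,-0.4,0,0,0,0,20]

```text
t: 20.45
tool_pos: [521.5, 100.4, 50.1]
tool_rot: [0.0, 1.0, 0.018, 0.0]
force: [-1.7, -1.8, 1.5]
opening: 20.2
```

Call:
arm_command:
  targets:
    - [0,-0.05,0,0,0,0,20]
    - [0,-0.1,0,0,0,0,20]
    - [0,-0.15,0,0,0,0,20]
    - [0,-0.2,0,0,0,0,20]
    - [0,-0.25,0,0,0,0,20]
    - [0,-0.3,0,0,0,0,20]
    - [0,-0.35,0,0,0,0,20]
    - [0,-0.4,0,0,0,0,20]
    - [0,-0.45,0,0,0,0,20]
    - [0,-0.5,0,0,0,0,20]

```text
t: 21.28
tool_pos: [521.1, 112.9, 50.1]
tool_rot: [0.0, 1.0, 0.018, 0.0]
force: [-0.1, -2.1, 1.7]
opening: 19.9
```

```bash
python3 - <<'E'
from h import *
apply([0,-.6,0]);apply([0,-.4,0]);apply([0,-.5,0]); snap("wrist","w14"); st()
E
```

```text
(array([521.88374406,  90.29100509,  50.116     ]), 0.03502710275034909)
(array([521.53354465, 100.28487123,  50.116     ]), 0.03502710275034909)
(array([521.09579539, 112.7772039 ,  50.116     ]), 0.03502710275034909)
t 21.33 p [521.06 113.11  50.06] yaw 0.0352 tilt [0. 0.] F [ 0.91 -2.71  0.88] M [-0.294  0.003  0.016] op 20.01
```

View pics/w14.png

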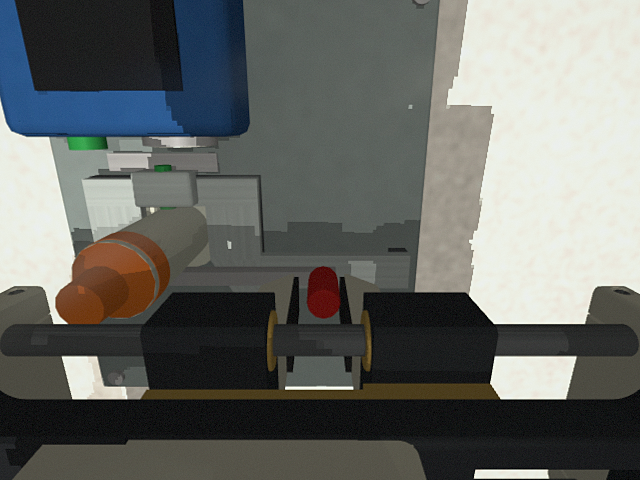

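Call:
arm_command:
  targets:
    - [0,-0.06,0,0,0,0,20]
    - [0,-0.12,0,0,0,0,20]
    - [0,-0.18,0,0,0,0,20]
    - [0,-0.24,0,0,0,0,20]
    - [0,-0.3,0,0,0,0,20]
    - [0,-0.36,0,0,0,0,20]
    - [0,-0.42,0,0,0,0,20]
    - [0,-0.48,0,0,0,0,20]

```text
t: 22.0
tool_pos: [520.6, 124.9, 50.1]
tool_rot: [0.0, 1.0, 0.018, 0.0]
force: [-0.3, -1.8, 1.0]
opening: 19.9
```

Call:
arm_command:
  targets:
    - [0,-0.03,0,0,0,0,20]
    - [0,-0.06,0,0,0,0,20]
    - [0,-0.09,0,0,0,0,20]
    - [0,-0.12,0,0,0,0,20]
    - [0,-0.12,0,0,0,0,20]

```text
t: 22.42
tool_pos: [520.5, 127.9, 50.1]
tool_rot: [-0.0, 1.0, 0.018, -0.0]
force: [-0.1, -1.4, 1.0]
opening: 20.1
```

Call:
arm_command:
  targets:
    - [0,-0.02,0,0,0,0,20]
    - [0,-0.04,0,0,0,0,20]
    - [0,-0.06,0,0,0,0,20]
    - [0,-0.06,0,0,0,0,20]

```text
t: 22.75
tool_pos: [520.5, 129.4, 50.0]
tool_rot: [0.0, 1.0, 0.018, -0.0]
force: [0.6, -1.8, 1.7]
opening: 19.5
```

Still only friction, so I'll keep going in fine steps to the firm stop.

Call:
arm_command:
  targets:
    - [0,-0.02,0,0,0,0,20]
    - [0,-0.04,0,0,0,0,20]
    - [0,-0.04,0,0,0,0,20]

```text
t: 23.0
tool_pos: [520.4, 130.3, 50.0]
tool_rot: [0.0, 1.0, 0.018, -0.0]
force: [0.4, -1.9, 0.0]
opening: 20.3
```

Call:
arm_command:
  targets:
    - [0,-0.02,0,0,0,0,20]
    - [0,-0.04,0,0,0,0,20]
    - [0,-0.04,0,0,0,0,20]

```text
t: 23.25
tool_pos: [520.4, 131.4, 50.0]
tool_rot: [0.0, 1.0, 0.018, -0.0]
force: [-0.3, -1.6, 1.3]
opening: 20.1
```

Call:
arm_command:
  targets:
    - [0,-0.02,0,0,0,0,20]
    - [0,-0.04,0,0,0,0,20]
    - [0,-0.04,0,0,0,0,20]

```text
t: 23.5
tool_pos: [520.4, 131.8, 50.0]
tool_rot: [0.0, 1.0, 0.018, -0.0]
force: [-0.5, -5.5, 1.7]
opening: 20.0
```

Call:
arm_command:
  targets:
    - [0,-0.02,0,0,0,0,20]
    - [0,-0.02,0,0,0,0,20]

```text
t: 23.67
tool_pos: [520.4, 131.9, 50.1]
tool_rot: [0.001, 1.0, 0.018, -0.0]
force: [-0.1, -5.9, 1.1]
opening: 19.8
```

```bash
python3 - <<'E'
from h import *
for d in (.48,.12,.06,.04,.04,.04,.02): apply([0,-d,0])
st()
E
```

```text
(array([520.6755561 , 124.76984326,  50.116     ]), 0.03502710275034909)
(array([520.57049628, 127.76800311,  50.116     ]), 0.03502710275034909)
(array([520.51796637, 129.26708303,  50.116     ]), 0.03502710275034909)
(array([520.48294643, 130.26646964,  50.116     ]), 0.03502710275034909)
(array([520.44792649, 131.26585625,  50.116     ]), 0.03502710275034909)
(array([520.41290655, 132.26524287,  50.116     ]), 0.03502710275034909)
(array([520.39539658, 132.76493617,  50.116     ]), 0.03502710275034909)
t 23.67 p [520.39 131.86  50.06] yaw 0.0354 tilt [-0.0002 -0.0016] F [-0.07 -5.93  1.05] M [-1.207 -0.002  0.016] op 19.83
```

Call:
arm_command:
  targets:
    - [0,0.08,0,0,0,0,21]
    - [0,0.1,0,0,0,0,22]
    - [0,0.1,0,0,0,0,24]
    - [0,0.1,0,0,0,0,24]
    - [0,0.1,-0.5,0,0,0,24]
    - [0,0.1,-1.3,0,0,0,24]
    - [0,0.1,-2.3,0,0,0,24]
    - [0,0.1,-3.3,0,0,0,24]
    - [0,0.1,-4,0,0,0,24]
    - [0,0.1,-4,0,0,0,24]
    - [0,0.1,-4,0,0,0,24]
    - [0,0.1,-4,0,0,0,24]

```text
t: 24.67
tool_pos: [519.8, 130.4, 149.1]
tool_rot: [0.0, 1.0, 0.018, -0.001]
force: [-0.2, -0.7, 0.3]
opening: 24.0
```

```bash
python3 - <<'E'
from h import *
apply([0,.1,-4]); snap("wrist","w15"); snap("side","s15"); st(); crop("w15",100,140,360,335,3,"c22"); crop("s15",255,170,375,260,6.5,"c23")
E
```

```text
(array([520.48294643, 130.26646964, 150.116     ]), 0.03502710275034909)
t 24.77 p [519.62 130.26 148.68] yaw 0.0351 tilt [-0.0027 -0.0003] F [-0.35 -0.21 -0.86] M [-0.015 -0.016 -0.04 ] op 23.94
```

View pics/c22.png

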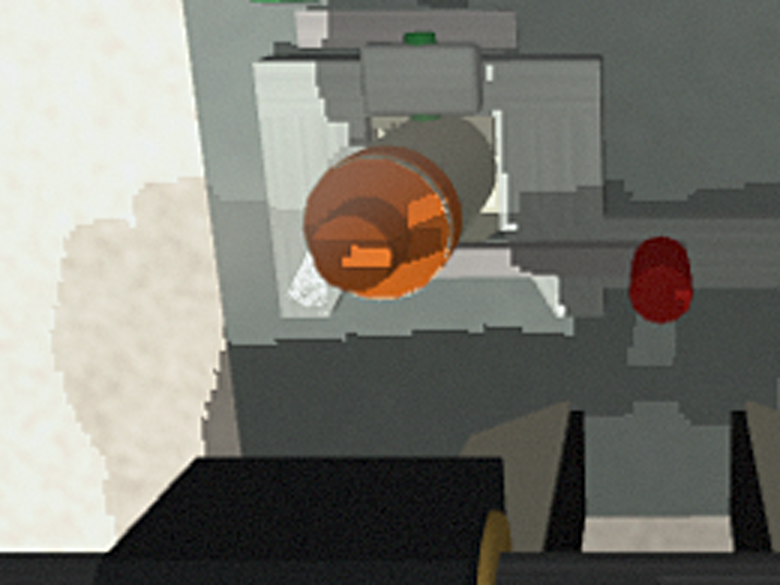

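View pics/c23.png

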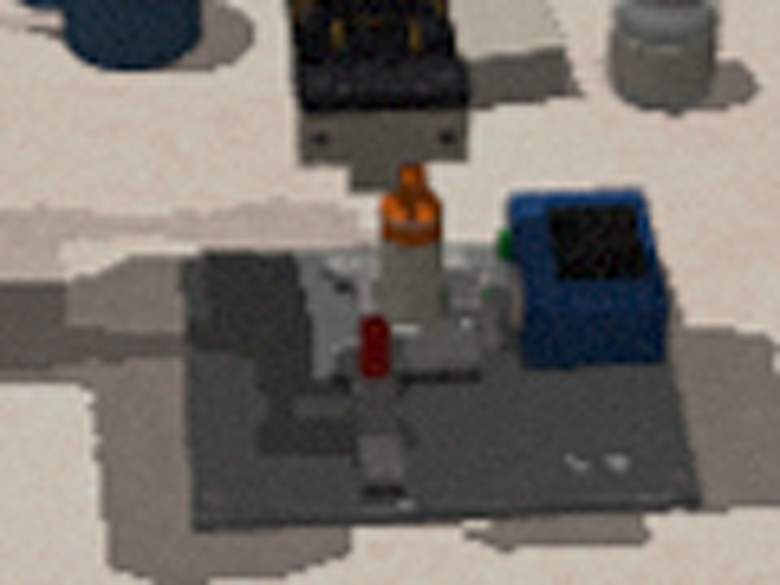

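```bash
python3 - <<'E'
from h import *
tx=np.array([np.cos(.035),np.sin(.035)]);ty=np.array([-np.sin(.035),np.cos(.035)])
k=atz("w15",661/3+100,293/3+140,62)[:2]; print("knob",k,k@ty)
print("pin",atz("w15",425/3+100,118/3+140,33)[:2]@tx)
snap("top","t15"); st()
E
```

```text
knob [520.3308932  129.56689832] 111.27968340864423
pin 562.9537361510615
t 24.82 p [519.74 130.24 148.74] yaw 0.0351 tilt [-0.0026 -0.0003] F [ 0.47 -0.14  0.35] M [0.04  0.01  0.004] op 23.97
```

View pics/t15.png

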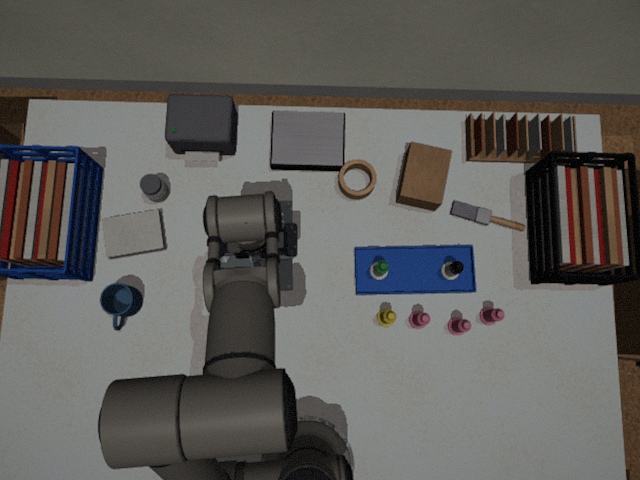

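The knob is 62.2 mm from the slot's middle line (122 − 60 = 62 mm when closed), and the pin has gone back about 8 mm. The spares and other things look unmoved in the top view, and the fingers are clear.

```bash
python3 -c "
from h import *
print(bot.close_job()); st()"
```

```text
the job is handed in; nothing more can be done
None
the job is handed in; nothing more can be done
```

The orange-capped cartridge is loaded in the dispenser and locked in. I handed the job in at about 25 s; it reported no verdict.

**What I did**
- I gripped the cartridge in the tray and found the shifted slot's middle line with the wrist camera. The yaw came out at 0.035 rad.
- I touched the foot to the slab with about 5 N, raised it slightly and slid it in.
- At the end wall I read 6–7 N on the tool and never more during the insertion; readings were taken between moves. I then lowered and released the cartridge.
- I pushed the knob across between loosely set fingers until it reached the firm stop, at about 6 N.

**Last checks**
- **Pin:** it moved back about 8 mm in the pictures.
- **Locking bar:** the knob sits 62.2 mm from the slot's middle line, against 62 mm when closed, so the bar is at about 60 mm.
- **Cartridge:** it looks upright, with its flange under the plate.
- **Other things:** the spares and everything else look unmoved in the top view.
- **Arm:** the fingers are clear, about 45 mm above the cap.

**What disagreed:** the bar seemed to start about 5–6 mm along rather than at 0. That is inside the "open" limit of 20 mm, so I left it. In one view the cap tip read 1–3 mm off the expected axis, which is about the camera's 2 mm accuracy.

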